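Stack component cartons on the sloping rack, pressed back to the fence

ROBOT

A 6-joint arm with a two-finger parallel gripper is mounted at the origin on the work surface. World frame = base frame: x ahead of the robot, y to its left, z up, the work surface at z = 0. Lengths are in m, angles in rad, forces in N, time in s.
With the tool pointing down it reaches from about 0.225 to 0.875 m from the base axis. Payload 3.4 kg.
Tool frame: the origin (TCP) lies at the very end of the fingers, on their centre line; the grasp point (between the pads) lies 19 mm behind it (grip_depth is the distance from the TCP to the grasp point, in m); x points along the fingers, z is the direction in which the jaws open and shut, and the axes are right-handed (so a half turn about x gives the same grasp; the last joint's range is limited). The gripper opens to 85 mm and grips with 20 to 120 N. Pads are 22 mm wide; open, the fingers measure 114 mm over their backs; the gripper's body (76 mm by 85 mm) begins 54 mm behind the grasp point. The pads swing forward as they close: fully open they stand 13 mm farther back than shut.
Start: joints at [1.181, 0.276, 1.505, -0, 1.361, -0.121], TCP at [0.153, 0.554, 0.194] pointing down, gripper open.
Joint ranges: [-2.89, 2.89], [-0.75, 2.08], [0.22, 2.7], [-1.18, 4.32], [0.11, 2.71], [-2.7, 2.7]. Speed limits (rad/s): [2.57, 2.57, 3.14, 3.14, 3.14, 3.14].

INTERFACE

Orientations are given as a unit quaternion [w, x, y, z].
In Python, from rig import get_state, get_image, sign_off, grip_depth gives the robot as it stands. The module is installed in compiled form; this text tells all that it offers.
- The arm moves only by the tool arm_command, never from a script. Its argument "series" is a list of rows, each an object with "dp": the shift along the tool's x, y, z scaled (see below), a list of three; "angular": the turn, a rotation vector about the tool's x, y, z scaled (see below), a list of three; "gripper": the finger opening in mm, from 0 to 85.4. A call has exactly 8 rows; each row shifts and turns the pose as measured when the row begins, along the tool's axes as they then stand; what a row does not reach is not made up. The controller multiplies each number of a shift by 0.12 m and each number of a turn by 90 degrees. A row lasts 1/8 s, in which the tool goes at most 62.5 mm and 10.7 degrees, less where a joint would pass 70% of its speed; a pose out of reach is approached as far as the arm can. A call with a number of a shift or a turn outside -1 to 1 is refused whole. A call with a gripper value outside its range is refused whole. The fingers move at their own pace and stop on an object; "grip_force" is the grip in N (left out, the last holds). Time passes only in rows, so rows that do not move let the fingers close, or fill a call up. It gives the time, the measured TCP pose, the force and the opening at its end, in the units of the state.
- get_state(): the state, without advancing time (a new reading comes with each control period).
- get_image(name): name is "side" or "top" or "wrist"; returns a dict with "image" (420x560x3 uint8, blue, green, red), "depth" (420x560 float32, m along the optical axis (not along the pixel's ray), 0 where there is no reading), "mtx" (3x3 intrinsics, pixels), "view" (4x4, takes a point from world to camera coordinates); the wrist camera has in their place "mount" (4x4, takes a point from camera to tool coordinates, whose origin is the TCP and whose axes are the tool frame's). Camera axes: x right, y up, looking along -z (the intrinsics and any distortion apply to the point x, -y, -z); pixel columns grow to the right and rows downward; lengths in m; the calibration is good to about 2 mm. A picture is of the moment at which its call begins: read the wrist's pose just before it.
- sign_off(): hands the job in, once; it reports no verdict.
The state is a dict: "clock": time; "qpos": joint angles; "qd": joint speeds; "effort": joint torques, N m; "position": TCP position; "ee_rot": TCP orientation; "contact_force": force on the tool from outside, world axes, zero at the start; "moment": the same for the moment, N m; "width": finger opening in m.
Only numpy, scipy, OpenCV 4.12 (cv2) and the standard library are available. Lean on these libraries where they do the work, as an engineer would, in place of code of your own. Each camera call takes 0.05 s, during which the arm holds its last target. There are 200 camera calls.

TASK

Stack the three white prosthesis-part cartons flat on the sloping stock rack, the largest (green bands) at the bottom, then the medium (blue), then the small (orange), each lengthwise down the slope and centred across it, with its lower end flush against the blue fence. As each one goes on, push it down the slope against the fence with a firm but light push of about 5 to 15 N, so that it bears on the fence; the fence is only clamped by friction and must stay where it is set. Let go of the stack and leave everything else on the bench alone.

Things in the scene. Friction and masses are not known exactly. Their poses are not given: they have to be found in the camera images.
- rack: low sloping stock rack, fixed: grey floor board 160 mm wide (rack x), 240 mm long, on a plywood base. The floor falls at 18 degrees towards rack +y, where the fence stands; open at both sides and at the high end (91 mm above the bench, rack y = -0.093). Origin on the bench under the middle; z up. Cartons do not reliably slide down it by themselves
- fence: blue rigid fence (backstop), 150 mm wide, 131 mm tall, square to the sloping floor. Origin: middle of the lower edge of its face, on the floor. Axes tilted with the floor: y down the slope, into the fence (face at y = 0, cartons at negative y), z square to the floor, up, x across. Its setting along the slope varies by 30 mm; its friction clamp slips at about 25 N
- large_center (a point): a white card carton with green bands, a plain closed box 62 mm wide (its x), 130 mm long (its y), 42 mm high (its z, up), about 220 to 450 g; lying flat on the table at first, at any of three spots. This point is its exact centre, half-way up. Grasp it across its 62 mm width, from above; either end may go to the fence
- medium_center (a point): a white card carton with blue bands, a plain closed box 62 mm wide (its x), 115 mm long (its y), 40 mm high (its z, up), about 190 to 380 g; lying flat on the table at first, at any of three spots. This point is its exact centre, half-way up. Grasp it across its 62 mm width, from above; either end may go to the fence
- small_center (a point): a white card carton with orange bands, a plain closed box 62 mm wide (its x), 100 mm long (its y), 38 mm high (its z, up), about 150 to 310 g; lying flat on the table at first, at any of three spots. This point is its exact centre, half-way up. Grasp it across its 62 mm width, from above; either end may go to the fence
- large: the same large carton (origin at the centre of its underside)
- medium: the same medium carton (origin at the centre of its underside)
- small: the same small carton (origin at the centre of its underside)
- tumbler_mid (a point): clear drinking glass, 72 mm across, 90 mm high; centre. Leave alone
- driver_mid (a point): screwdriver lying on the bench; about its middle. Leave alone
- tape_mid (a point): yellow roll of tape, 90 mm across, 24 mm high; centre. Leave alone
- glue_mid (a point): white glue bottle, 52 mm across, 140 mm high; centre. Leave alone
- clamp_mid (a point): aluminium tube clamp, 48 mm across, 36 mm high; centre. Leave alone
- brown_mid (a point): brown cardboard box 90 x 120 x 80 mm, not part of the stack; centre. Leave alone
- knee_mid (a point): dark steel knee joint, 50 mm wide, 80 mm high; centre. Leave alone
Not all that is in view belongs to the job. Leave any brown, pink or red look-alike of the medium alone.

How it is judged:
By the outcome, as a careful person would: the job done as asked, in the order asked, and still so for the second after the job is handed in, with the robot touching nothing.
It also fails if it takes over 72 s, if anything falls off the work surface, if the arm or the gripper's body presses on something with over 40 N, if the wrist force passes 120 N, or if a joint passes its speed limit or range.

## Working session

There is one attempt and no reset: what is moved stays moved. The work goes in short steps, Python scripts to look and compute and a tool call to move; the robot and the scene stay as the last step left them, time stands still between calls to the robot, and variables do not carry over. Pictures are saved under pics/ and viewed, about 8 in all and at most 12, crops included, and the job is handed in when it is done.

Besides the shell and the picture viewer there is one more tool, called after "Request:" as name([rows], argument=value, ...), one row to a line, values as JSON. arm_command: Moves the arm, as the interface text tells. Its arguments: {"type":"object","properties":{"series":{"type":"array","items":{"type":"object","properties":{"dp":{"type":"array","items":{"type":"number"}},"angular":{"type":"array","items":{"type":"number"}},"gripper":{"type":"number"}}}},"grip_force":{"type":"number"}},"required":["series"]}

```bash
mkdir -p pics; python3 - <<'E'
from rig import *
import cv2,numpy as np
s=get_state();print(s,grip_depth)
for n in("top","side"):
    d=get_image(n);cv2.imwrite(f"pics/{n}0.png",d["image"]);np.savez(f"{n}0.npz",**d)
    print(n,d["mtx"],d["view"],d.keys())
E
```

```text
{'clock': 0.0, 'qpos': array([ 1.18106455e+00,  2.76610625e-01,  1.50613726e+00, -4.21993438e-07,
        1.36071052e+00, -1.20986455e-01]), 'qd': array([ 0.00045763, -0.00153814, -0.00063486, -0.00066403,  0.00010075,
        0.00010564]), 'effort': array([ 1.50074825e-04, -4.16786671e+01, -2.45802355e+01, -4.46292579e-04,
        1.13081338e-02, -6.99628771e-06]), 'position': array([0.15244221, 0.55379895, 0.19272923]), 'ee_rot': array([ 0.56190779, -0.42884192,  0.56304591,  0.42817468]), 'contact_force': array([ 0.14736454, -1.06237664,  0.49610455]), 'moment': array([-0.01903398,  0.03674418,  0.03565849]), 'width': 0.08553861354098002} 0.0187
top [[464.19993629   0.         284.59614862]
 [  0.         464.19993629 208.9033825 ]
 [  0.           0.           1.        ]] [[-0.01892148 -0.99960978 -0.0205493  -0.07965284]
 [ 0.98588636 -0.02207329  0.16595437 -0.54971453]
 [-0.1663432  -0.01711918  0.9859193  -1.0735909 ]
 [ 0.          0.          0.          1.        ]] dict_keys(['image', 'depth', 'mtx', 'view'])
side [[394.62856387   0.         280.05488931]
 [  0.         394.62856387 208.73675793]
 [  0.           0.           1.        ]] [[-0.80166406 -0.59758338  0.01512747  0.37163978]
 [ 0.30027199 -0.38067794  0.87459764 -0.26989786]
 [-0.51688632  0.70567585  0.48461338 -0.54230009]
 [ 0.          0.          0.          1.        ]] dict_keys(['image', 'depth', 'mtx', 'view'])
```

View pics/top0.png

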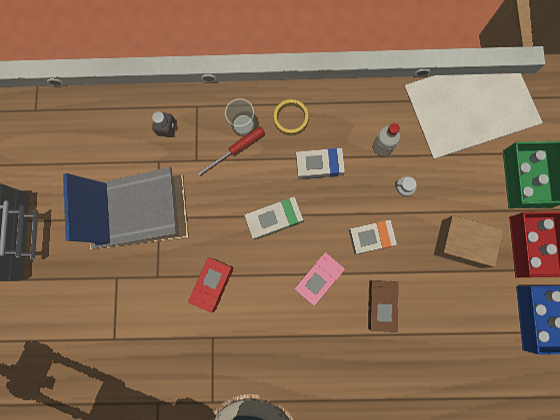

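View pics/side0.png

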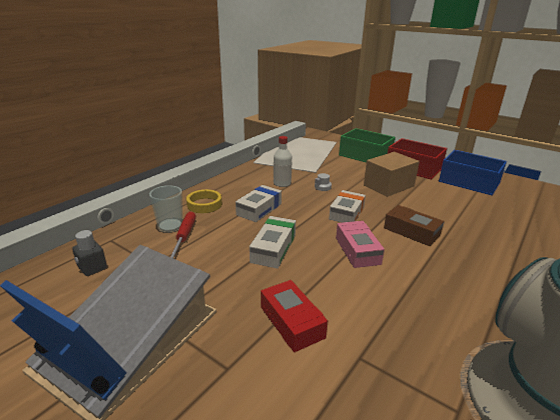

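Candidates in the top view: the white/green carton at (274,217) is the large one, white/blue at (320,163) the medium, and white/orange at (373,237) the small. The red (211,284), pink (320,278) and brown (384,306) boxes are look-alikes to leave alone. The rack is at (135,205), with its blue fence on the left at (87,208).

```bash
cat > h.py <<'E'
from rig import *
import cv2,numpy as np
def cloud(d,V=None):
    h,w=d["depth"].shape;v,u=np.mgrid[:h,:w];K=d["mtx"];z=d["depth"]
    P=np.stack([(u-K[0,2])/K[0,0]*z,-(v-K[1,2])/K[1,1]*z,-z,np.ones_like(z)],-1)
    V=np.linalg.inv(d["view"]) if V is None else V
    return (P@V.T)[...,:3]
def plane(P,it=6):
    m=np.ones(len(P),bool)
    for _ in range(it):
        c=P[m].mean(0);n=np.linalg.svd(P[m]-c,full_matrices=False)[2][2]
        r=np.abs((P-c)@n);m=r<max(.003,2*np.median(r))if _<2 else r<.003
    return c,n*np.sign(n[2]),m
def rect(Q):
    (c,s,a)=cv2.minAreaRect((Q*1000).astype(np.float32))
    if s[0]<s[1]: s=s[::-1];a+=90
    return np.array(c)/1000,s,(a+90)%180-90   # centre, (long,short) mm, long-axis angle deg
E
python3 - <<'E'
from h import *
seeds={"top":dict(L=(274,217),M=(320,163),S=(373,237)),"side":dict(L=(273,242),M=(259,202),S=(347,206))}
for n in("top","side"):
    d=dict(np.load(n+"0.npz"));X=cloud(d)
    hsv=cv2.cvtColor(d["image"],cv2.COLOR_BGR2HSV);im=d["image"]
    for k,(u,v) in seeds[n].items():
        c0=X[v-3:v+4,u-3:u+4].reshape(-1,3);c0=np.median(c0[c0[:,2]<.2],0)
        m=(np.abs(X[...,2]-c0[2])<.007)&(np.hypot(X[...,0]-c0[0],X[...,1]-c0[1])<.1)
        _,l=cv2.connectedComponents(m.astype(np.uint8));m=l==l[v,u]
        Q=X[m];print(n,k,"z",np.median(Q[:,2]).round(4),*rect(Q[:,:2]),len(Q))
    bl=cv2.inRange(hsv,(105,90,20),(130,255,255))>0
    u0,v0,u1,v1=(60,165,115,250) if n=="top" else (0,280,130,400)
    B=np.zeros_like(bl);B[v0:v1,u0:u1]=bl[v0:v1,u0:u1]
    c,N,k=plane(X[B]);print(n,"fence",c,N,k.sum(),B.sum(),"top",X[B][k].max(0),X[B][k].min(0))
    u,v=(140,205) if n=="top" else (130,300)
    F=X[v-20:v+21,u-20:u+21].reshape(-1,3);c2,N2,k2=plane(F);print(n,"floor",c2,N2,"ang",np.degrees(np.arccos(N2[2])),k2.sum())
    r=(np.abs((X-c2)@N2)<.003)&(np.linalg.norm(X-c2,axis=-1)<.16)&(hsv[...,1]<60)
    # slope axes
    y=np.array([N2[0],N2[1],0]);y=y-(y@N2)*N2;y/=np.linalg.norm(y);x=np.cross(y,N2)
    Q=np.c_[(X[r]-c2)@x,(X[r]-c2)@y];rc=rect(Q);C=c2+rc[0][0]*x+rc[0][1]*y
    print(" floor centre",C,rc,"axes y",y,"yaw",np.degrees(np.arctan2(y[1],y[0])))
    print(" fence x,y pts: mean",((X[B][k]-C)@x).min(),((X[B][k]-C)@x).max(),"yslope of face:",np.median((X[B][k]-C)@y), "N.N2",N@N2,"dist C to face",(c-C)@N)
    cc=X[B][k];print(" x 2/98",np.percentile((cc-C)@x,[1,99])," floor x",np.percentile(Q[:,0],[.5,99.5]),"z above floor",np.percentile((cc-C)@N2,[1,99]))
E
```

```text
top L z 0.0433 [ 0.53016351 -0.06311578] (130.27806091308594, 63.19404983520508) -70.89369583129883 1385
top M z 0.041 [ 0.66567847 -0.17965292] (115.62644958496094, 63.809730529785156) -86.4941029548645 1170
top S z 0.0393 [ 0.47878778 -0.30082565] (100.76144409179688, 62.60809326171875) -78.36292934417725 1090
top fence [0.5434946  0.36203568 0.10501549] [ 0.1002462  -0.94528701  0.3104564 ] 2354 2608 top [0.62262689 0.39040479 0.16487787] [0.47293139 0.33270106 0.03636353]
top floor [0.56206259 0.25336681 0.06502485] [-0.0294151   0.31111159  0.94991806] ang 18.20990111593511 1558
 floor centre [0.55733748 0.27665945 0.05724987] (array([-0.00251163,  0.02488003]), (232.7351837158203, 159.9153289794922), -89.34543997049332) axes y [-0.08941445  0.94570047 -0.31249908] yaw 95.40116731870451
 fence x,y pts: mean -0.07549055396562904 0.07222640178887717 yslope of face: 0.06704211675684765 N.N2 -0.002130359343698295 dist C to face -0.06726359616002915
 x 2/98 [-0.07438153  0.0703476 ]  floor x [-0.08180252  0.07646679] z above floor [0.00440544 0.13262895]
side L z 0.0432 [ 0.52745294 
[... 343 characters left out ...]
6273 -0.97849225  0.1529084 ] 1531 4815 top [0.61797078 0.39711285 0.1617382 ] [0.46858054 0.35344729 0.03032272]
side floor [0.56624912 0.25937425 0.06339292] [-0.03325136  0.30806637  0.9507836 ] ang 18.05053295114263 1672
 floor centre [0.55431286 0.28243442 0.05550368] (array([-0.00939269,  0.02546101]), (239.80613708496094, 162.216064453125), 89.96867370605469) axes y [-0.10203089  0.94529316 -0.30985567] yaw 96.1604116277482
 fence x,y pts: mean -0.07545089857727132 0.07527871411071636 yslope of face: 0.07086113869052005 N.N2 -0.1606618228089108 dist C to face -0.08697363954430692
 x 2/98 [-0.07492271  0.06971101]  floor x [-0.08913909  0.06941945] z above floor [0.00592363 0.13227044]
```

```bash
cat >> h.py <<'E'
from scipy.spatial.transform import Rotation as Rn
def now():
    s=get_state();w,x,y,z=s["ee_rot"];return s,s["position"],Rn.from_quat([x,y,z,w])
def tool(approach,jaw):
    a=np.array(approach,float);a/=np.linalg.norm(a);z=np.array(jaw,float);z-=z@a*a;z/=np.linalg.norm(z)
    return Rn.from_matrix(np.c_[a,np.cross(z,a),z])
def down(long_deg,R0):
    t=np.radians(long_deg+90);c=[tool([0,0,-1],s*np.array([np.cos(t),np.sin(t),0])) for s in(1,-1)]
    return min(c,key=lambda r:(R0.inv()*r).magnitude())
def rows(way,p,R,step=.05,dig=3):
    """way: list of (p,R,step or None); prints rows in tool units"""
    k=0
    for w in way:
        q,T=w[0],w[1];st=w[2] if len(w)>2 else step;q=np.array(q)
        rv=(R.inv()*T).as_rotvec();n=int(np.ceil(max(np.linalg.norm(q-p)/st,np.degrees(np.linalg.norm(rv))/9,1)-.02))
        p0,R0=p.copy(),R
        for i in range(1,n+1):
            t=p0+(q-p0)*i/n;r=R0*Rn.from_rotvec(rv*i/n)
            dp=(R.inv().apply(t-p)/.12).round(dig);an=(np.degrees((R.inv()*r).as_rotvec())/90).round(dig)
            p=p+R.apply(dp*.12);R=R*Rn.from_rotvec(np.radians(an*90));k+=1
            print(k,"dp",dp.tolist(),"ang",an.tolist())
E
python3 - <<'E'
from h import *
s,p,R=now();print(R.as_matrix().round(3))
d=get_image("wrist");print(d["mount"].round(3),d["mtx"][0,0])
T=down(109.1,R);rows([((.529,-.0625,.25),T)],p,R,.055)
im=cv2.imread("pics/top0.png")[135:320,230:410];cv2.imwrite("pics/crop1.png",cv2.resize(im,None,fx=3.2,fy=3.2,interpolation=cv2.INTER_CUBIC))
E
```

```text
[[-0.001 -0.964  0.266]
 [-0.002  0.266  0.964]
 [-1.     0.    -0.002]]
[[-0.001  0.272 -0.962 -0.18 ]
 [ 0.001  0.962  0.272  0.069]
 [ 1.    -0.    -0.001  0.001]
 [ 0.     0.     0.     1.   ]] 289.29259834587424
1 dp [-0.034, -0.313, -0.294] ang [0.044, -0.0, 0.0]
2 dp [-0.033, -0.334, -0.272] ang [0.044, -0.0, 0.0]
3 dp [-0.034, -0.351, -0.248] ang [0.044, -0.0, 0.0]
4 dp [-0.033, -0.367, -0.224] ang [0.044, -0.0, 0.0]
5 dp [-0.034, -0.382, -0.197] ang [0.044, -0.0, 0.0]
6 dp [-0.034, -0.394, -0.171] ang [0.044, -0.0, 0.0]
7 dp [-0.033, -0.406, -0.143] ang [0.044, -0.0, 0.0]
8 dp [-0.034, -0.414, -0.114] ang [0.044, -0.001, 0.0]
9 dp [-0.034, -0.422, -0.086] ang [0.044, 0.0, 0.0]
10 dp [-0.033, -0.426, -0.057] ang [0.044, 0.0, 0.0]
11 dp [-0.034, -0.429, -0.026] ang [0.044, 0.0, 0.0]
12 dp [-0.034, -0.43, 0.002] ang [0.045, 0.0, 0.0]
13 dp [-0.034, -0.428, 0.034] ang [0.044, 0.0, 0.0]
14 dp [-0.034, -0.426, 0.062] ang [0.044, 0.0, 0.0]
```

View pics/crop1.png

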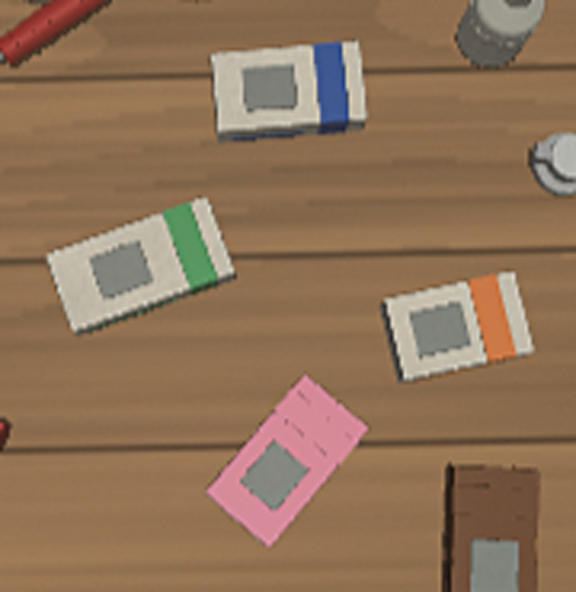

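The crop confirms the three cartons: white/green (crop 140,265), white/blue (288,90) and white/orange (458,325). They measure about 130, 116 and 101 mm long. The pink box is not part of the job. Moving above the large one.

Request:
arm_command([
  {"dp": [-0.034,-0.313,-0.294],"angular": [0.044,0,0],"gripper": 85},
  {"dp": [-0.034,-0.334,-0.272],"angular": [0.044,0,0],"gripper": 85},
  {"dp": [-0.034,-0.351,-0.248],"angular": [0.044,0,0],"gripper": 85},
  {"dp": [-0.034,-0.367,-0.224],"angular": [0.044,0,0],"gripper": 85},
  {"dp": [-0.034,-0.382,-0.197],"angular": [0.044,0,0],"gripper": 85},
  {"dp": [-0.034,-0.394,-0.171],"angular": [0.044,0,0],"gripper": 85},
  {"dp": [-0.034,-0.406,-0.143],"angular": [0.044,0,0],"gripper": 85},
  {"dp": [-0.034,-0.414,-0.114],"angular": [0.044,0,0],"gripper": 85},
], grip_force=40)

```text
clock: 1.15
position: [0.3697, 0.1927, 0.2245]
ee_rot: [0.659, -0.256, 0.66, 0.255]
contact_force: [1.3, 0.3, 0.6]
width: 0.0849
```

```bash
python3 - <<'E'
from h import *
s,p,R=now();print(p,s["contact_force"])
T=down(109.1,R);rows([((.529,-.0625,.22),T)],p,R,.055)
E
```

```text
[0.36967582 0.19265033 0.22445373] [1.28322544 0.3462001  0.61866752]
1 dp [0.007, -0.411, -0.075] ang [0.043, -0.0, 0.0]
2 dp [0.007, -0.415, -0.048] ang [0.043, -0.0, 0.001]
3 dp [0.007, -0.417, -0.019] ang [0.043, -0.001, -0.0]
4 dp [0.006, -0.418, 0.009] ang [0.043, 0.0, 0.0]
5 dp [0.007, -0.416, 0.037] ang [0.043, -0.0, 0.0]
6 dp [0.006, -0.413, 0.066] ang [0.043, -0.0, 0.001]
```

Request:
arm_command([
  {"dp": [0.007,-0.411,-0.075],"angular": [0.043,0,0],"gripper": 85},
  {"dp": [0.007,-0.415,-0.048],"angular": [0.043,0,0],"gripper": 85},
  {"dp": [0.007,-0.417,-0.019],"angular": [0.043,0,0],"gripper": 85},
  {"dp": [0.006,-0.418,0.009],"angular": [0.043,0,0],"gripper": 85},
  {"dp": [0.007,-0.416,0.037],"angular": [0.043,0,0],"gripper": 85},
  {"dp": [0.006,-0.413,0.066],"angular": [0.043,0,0],"gripper": 85},
  {"dp": [0,0,0],"angular": [0,0,0],"gripper": 85},
  {"dp": [0,0,0],"angular": [0,0,0],"gripper": 85},
])

```text
clock: 2.15
position: [0.5317, -0.0756, 0.2185]
ee_rot: [0.698, -0.111, 0.699, 0.11]
contact_force: [0.4, 0.5, -0.3]
width: 0.0848
```

```bash
cat >> h.py <<'E'
def wcloud():
    s,p,R=now();d=get_image("wrist");M=np.eye(4);M[:3,:3]=R.as_matrix();M[:3,3]=p
    return s,p,R,d,cloud(d,M@d["mount"])
def carton(X,near,z,tol=.008):
    m=(np.abs(X[...,2]-z)<tol)&(np.hypot(X[...,0]-near[0],X[...,1]-near[1])<.09)
    n,l,st,_=cv2.connectedComponentsWithStats(m.astype(np.uint8));i=1+np.argmax(st[1:,4]);m=l==i
    return rect(X[m][:,:2]),np.median(X[m][:,2]),m.sum(),st[i,:4]
E
python3 - <<'E'
from h import *
s,p,R,d,X=wcloud();print(p,R.as_matrix()[:,0].round(4))
cv2.imwrite("pics/w1.png",d["image"])
c=carton(X,(.529,-.0625),.043);print(c)
T=down(c[0][2],R);q=c[0][0];rows([((*q,.06),T),((*q,.008),T,.018)],p,R,.05)
E
```

```text
[ 0.53167748 -0.07562623  0.21850753] [-1.1e-03 -6.0e-04 -1.0e+00]
((array([ 0.52841443, -0.06253371]), (130.31483459472656, 61.58409118652344), -70.65767097473145), np.float64(0.04164924356788491), np.int64(5184), array([257, 121,  52, 105], dtype=int32))
1 dp [0.33, 0.028, 0.002] ang [-0.004, -0.0, 0.0]
2 dp [0.33, 0.028, 0.003] ang [-0.004, -0.0, 0.0]
3 dp [0.331, 0.028, 0.003] ang [-0.003, -0.001, 0.0]
4 dp [0.33, 0.028, 0.002] ang [-0.004, 0.0, 0.0]
5 dp [0.144, 0.0, -0.0] ang [-0.0, 0.0, 0.0]
6 dp [0.145, 0.0, -0.0] ang [-0.0, 0.0, 0.0]
7 dp [0.144, 0.0, -0.0] ang [-0.0, 0.0, 0.0]
```

View pics/w1.png

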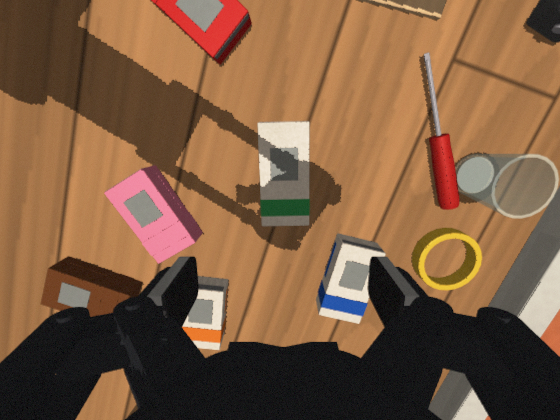

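Request:
arm_command([
  {"dp": [0.33,0.028,0.002],"angular": [-0.004,0,0],"gripper": 85},
  {"dp": [0.33,0.028,0.002],"angular": [-0.004,0,0],"gripper": 85},
  {"dp": [0.33,0.028,0.002],"angular": [-0.004,0,0],"gripper": 85},
  {"dp": [0.33,0.028,0.002],"angular": [-0.004,0,0],"gripper": 85},
  {"dp": [0.144,0,0],"angular": [0,0,0],"gripper": 85},
  {"dp": [0.14,0,0],"angular": [0,0,0],"gripper": 85},
  {"dp": [0.11,0,0],"angular": [0,0,0],"gripper": 85},
  {"dp": [0,0,0],"angular": [0,0,0],"gripper": 85},
])

```text
clock: 3.2
position: [0.5255, -0.0523, 0.0108]
ee_rot: [0.697, -0.125, 0.694, 0.124]
contact_force: [0.8, -0.7, 1.4]
width: 0.0851
```

```bash
python3 - <<'E'
from h import *
s,p,R=now();print(p,s["contact_force"],R.as_matrix()[:,0].round(4))
q=np.array((.5284,-.0625,p[2]));print("err in tool units",R.inv().apply(q-p)/.12, "z",p[2])
E
```

```text
[ 0.52551418 -0.05226446  0.01081625] [ 0.82765716 -0.71247397  1.42680562] [ 4.4e-03 -6.0e-04 -1.0e+00]
err in tool units [ 0.00015722 -0.08833683 -0.00709588] z 0.010816245809218208
```

Request:
arm_command([
  {"dp": [0.02,-0.06,-0.007],"angular": [0,0,0],"gripper": 85},
  {"dp": [0,-0.04,0],"angular": [0,0,0],"gripper": 85},
  {"dp": [0,0,0],"angular": [0,0,0],"gripper": 50},
  {"dp": [0,0,0],"angular": [0,0,0],"gripper": 50},
  {"dp": [0,0,0],"angular": [0,0,0],"gripper": 50},
  {"dp": [0,0,0],"angular": [0,0,0],"gripper": 50},
  {"dp": [0,0,0],"angular": [0,0,0],"gripper": 50},
  {"dp": [0,0,0],"angular": [0,0,0],"gripper": 50},
], grip_force=50)

```text
clock: 4.2
position: [0.5311, -0.065, 0.0108]
ee_rot: [0.699, -0.126, 0.693, 0.124]
contact_force: [-0.0, 0.5, 0.3]
width: 0.0498
```

```bash
cat >> h.py <<'E'
# rack frame from top view: floor point on centre line at fence foot, axes
Nf=np.array([-.0315,.3095,0]);
def rack(yaw=96.0,foot=(.5486,.3398,.0364)):
    t=np.radians(yaw);a=np.radians(18);y=np.array([np.cos(t)*np.cos(a),np.sin(t)*np.cos(a),-np.sin(a)])
    n=np.array([np.cos(t)*np.sin(a),np.sin(t)*np.sin(a),np.cos(a)]);x=np.cross(y,n);return np.array(foot),x,y,n
def rackR(R0,**k):
    f,x,y,n=rack(**k);c=[tool(-n,s*x) for s in(1,-1)];return min(c,key=lambda r:(R0.inv()*r).magnitude())
E
python3 - <<'E'
from h import *
s,p,R=now();print(p,s["width"],s["contact_force"])
off=R.inv().apply(np.array((.5284,-.0625,p[2]))-p);print("carton centre in tool",off, "z",p[2])
f,x,y,n=rack();print(x,y,n)
T=rackR(R)
# view pose above rack: lift, then move; carton uphill/high
up=p.copy();up[2]=.16
q=f-.075*y+.16*n
print(q);rows([(up,R),(q,T)],p,R,.05)
E
```

```text
[ 0.53112449 -0.0650372   0.01079556] 0.04976535830596962 [-0.03585225  0.45078558  0.31185386]
carton centre in tool [-3.04755036e-05  3.32613678e-03 -1.67215940e-03] z 0.010795559312450083
[9.94521895e-01 1.04528463e-01 3.46944695e-18] [-0.09941248  0.94584653 -0.30901699] [-0.03230107  0.30732417  0.95105652]
[0.55088776 0.31803338 0.21174532]
1 dp [-0.414, -0.002, 0.003] ang [0.0, 0.0, 0.0]
2 dp [-0.415, -0.002, 0.004] ang [0.0, 0.0, 0.0]
3 dp [-0.414, -0.002, 0.003] ang [0.0, 0.0, 0.0]
4 dp [-0.054, 0.367, 0.159] ang [0.02, 0.004, -0.025]
5 dp [-0.07, 0.369, 0.146] ang [0.019, 0.004, -0.024]
6 dp [-0.085, 0.37, 0.135] ang [0.02, 0.003, -0.025]
7 dp [-0.1, 0.371, 0.123] ang [0.02, 0.004, -0.024]
8 dp [-0.115, 0.37, 0.111] ang [0.019, 0.004, -0.025]
9 dp [-0.129, 0.369, 0.099] ang [0.02, 0.004, -0.024]
10 dp [-0.144, 0.366, 0.086] ang [0.02, 0.004, -0.025]
11 dp [-0.16, 0.363, 0.074] ang [0.019, 0.004, -0.024]
```

```bash
python3 - <<'E'
from h import *
d=get_image("wrist");e=get_image("side")
cv2.imwrite("pics/w2.png",np.hstack([cv2.resize(d["image"],(400,300)),cv2.resize(e["image"][130:340,180:460],(400,300))]))
E
```

```text
(no output)
```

View pics/w2.png

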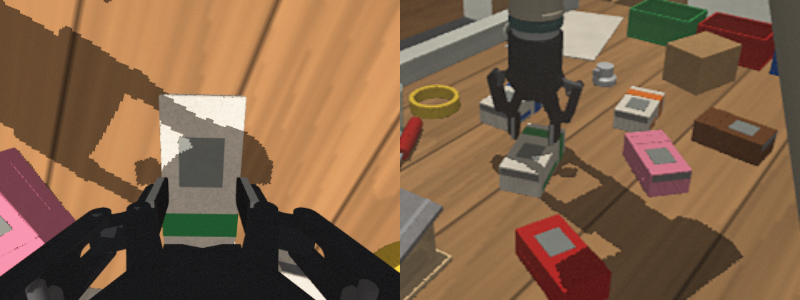

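Request:
arm_command([
  {"dp": [0,0,0],"angular": [0,0,0],"gripper": 30},
  {"dp": [0,0,0],"angular": [0,0,0],"gripper": 30},
  {"dp": [0,0,0],"angular": [0,0,0],"gripper": 30},
  {"dp": [0,0,0],"angular": [0,0,0],"gripper": 30},
  {"dp": [-0.1,0,0],"angular": [0,0,0],"gripper": 30},
  {"dp": [-0.2,0,0],"angular": [0,0,0],"gripper": 30},
  {"dp": [-0.2,0,0],"angular": [0,0,0],"gripper": 30},
  {"dp": [0,0,0],"angular": [0,0,0],"gripper": 30},
])

```text
clock: 5.3
position: [0.531, -0.065, 0.0743]
ee_rot: [0.7, -0.126, 0.692, 0.123]
contact_force: [-0.4, -0.6, -0.6]
width: 0.0299
```

```bash
python3 - <<'E'
from h import *
s,p,R=now();print(p,s["width"],s["contact_force"],s["qpos"])
d=get_image("wrist");e=get_image("side")
cv2.imwrite("pics/w3.png",np.hstack([cv2.resize(d["image"],(400,300)),cv2.resize(e["image"][130:340,180:460],(400,300))]))
E
```

```text
[ 0.53104896 -0.06503313  0.07430799] 0.029930452612671254 [-0.35675449 -0.55720278 -0.59844941] [-2.52321754e-01  3.06398260e-01  1.78152614e+00  5.87195087e-04
  1.04283325e+00 -6.07849227e-01]
```

View pics/w3.png

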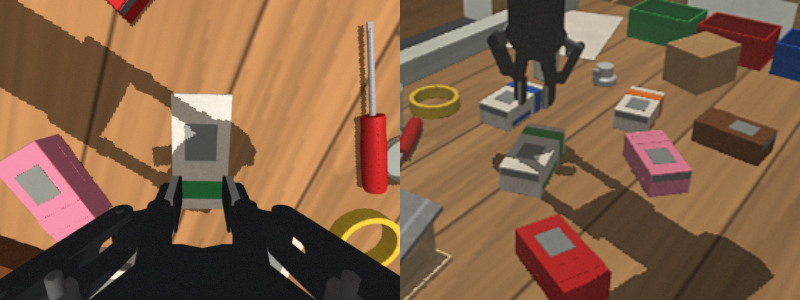

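```bash
python3 - <<'E'
from h import *
s,p,R,d,X=wcloud();print("TCP",p)
print("wrist",carton(X,(.529,-.0625),.042))
for n in("top","side"):
    e=get_image(n);Y=cloud(e);
    try: print(n,carton(Y,(.529,-.0625),.043))
    except Exception as ex: print(ex)
    # lowest gripper points (dark) near TCP
    g=e["image"].max(-1)<70
    m=g&(np.hypot(Y[...,0]-p[0],Y[...,1]-p[1])<.12)&(Y[...,2]>.055)&(Y[...,2]<.16)
    Q=Y[m];print(n,len(Q),"fingers low:",Q[np.argsort(Q[:,2])[:60]].mean(0) if len(Q) else None, np.sort(Q[:,2])[:3])
# wrist: dark close points in tool frame
g=(d["depth"]>0)&(d["depth"]<.2);T=R.inv().apply(X[g]-p);k=np.argsort(-T[:,0])[:300];print("finger tips tool frame",T[k].mean(0),T[k].min(0),T[k].max(0))
E
```

```text
TCP [ 0.5291611  -0.06455991  0.07215688]
wrist ((array([ 0.52920233, -0.06231617]), (130.46319580078125, 62.29779815673828), -70.72876167297363), np.float64(0.041602899920023834), np.int64(12189), array([241, 132,  88, 164], dtype=int32))
top ((array([ 0.51831665, -0.02891566]), (61.919090270996094, 57.78418731689453), 18.816434860229492), np.float64(0.04298845694769349), np.int64(437), array([244, 211,  30,  27], dtype=int32))
top 2 fingers low: [ 0.50011182 -0.06194152  0.15643485] [0.15550998 0.15735973]
side ((array([ 0.52772162, -0.06314255]), (134.17501831054688, 62.83733367919922), -70.86669731140137), np.float64(0.04320240932075481), np.int64(1110), array([250, 216,  46,  40], dtype=int32))
side 275 fingers low: [ 0.5273413  -0.05761572  0.1217266 ] [0.11192652 0.11218738 0.11315436]
finger tips tool frame [ 0.04242604  0.14581051 -0.06702137] [ 0.03526433  0.13881421 -0.07547452] [ 0.05179138  0.15507295 -0.05826407]
```

```bash
python3 - <<'E'
from h import *
s,p,R,d,X=wcloud();print("TCP",p,s["width"])
M=np.linalg.inv(d["mount"]);K=d["mtx"]
for a in (0,-.0187,-.04,-.06):
  for zz in(-.015,0,.015):
    c=M@[a,0,zz,1];print(a,zz,"px",(K[0,0]*c[0]/-c[2]+K[0,2]).round(),(K[1,1]*-c[1]/-c[2]+K[1,2]).round(),"depth",-c[2].round(3))
T=R.inv().apply((X-p).reshape(-1,3)).reshape(X.shape)
dark=(d["image"].max(-1)<90)&(d["depth"]>0)&(d["depth"]<.24)
Q=T[dark&(np.abs(T[...,2])<.06)&(np.abs(T[...,1])<.05)];k=np.argsort(-Q[:,0]);print(len(Q),Q[k[:400:40]].round(3))
e=get_image("side");Y=cloud(e)
V=e["view"]@np.r_[p,1];print("side TCP px",e["mtx"][0,0]*V[0]/-V[2]+e["mtx"][0,2],-e["mtx"][1,1]*V[1]/-V[2]+e["mtx"][1,2])
v=e["image"].copy();print("")
c=d["image"][200:400,180:390].copy();cv2.imwrite("pics/w4.png",np.hstack([cv2.resize(c,(400,380)),cv2.resize(e["image"][140:250,230:340],(380,380))]))
E
```

```text
TCP [ 0.52829261 -0.06435486  0.07097988] 0.03006374662978508
0 -0.015 px 259.0 238.0 depth 0.192
0 0 px 282.0 238.0 depth 0.192
0 0.015 px 305.0 238.0 depth 0.192
-0.0187 -0.015 px 257.0 250.0 depth 0.174
-0.0187 0 px 282.0 250.0 depth 0.174
-0.0187 0.015 px 307.0 250.0 depth 0.174
-0.04 -0.015 px 254.0 266.0 depth 0.154
-0.04 0 px 282.0 266.0 depth 0.154
-0.04 0.015 px 310.0 266.0 depth 0.154
-0.06 -0.015 px 249.0 285.0 depth 0.134
-0.06 0 px 282.0 285.0 depth 0.134
-0.06 0.015 px 314.0 285.0 depth 0.134
56549 [[ 0.031 -0.032  0.006]
 [ 0.031 -0.048  0.021]
 [ 0.03   0.013 -0.006]
 [ 0.03   0.022  0.004]
 [ 0.03  -0.049 -0.007]
 [ 0.03   0.027  0.003]
 [ 0.03   0.02  -0.003]
 [ 0.03   0.01  -0.008]
 [ 0.03   0.003 -0.   ]
 [ 0.03  -0.049 -0.01 ]]
side TCP px 274.1609925000861 220.52670224717127
```

View pics/w4.png

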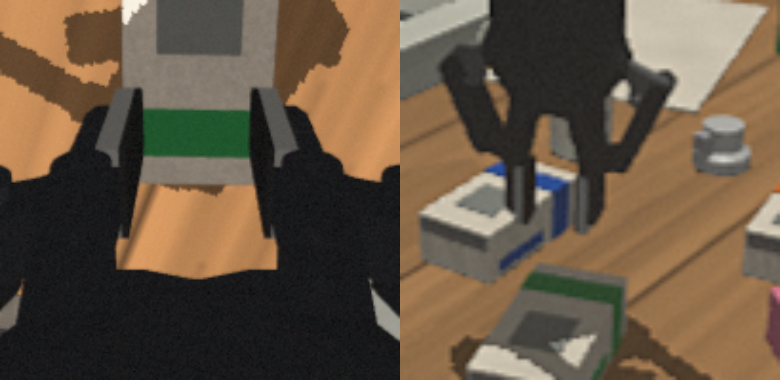

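```bash
python3 - <<'E'
from h import *
s,p,R,d,X=wcloud()
T=R.inv().apply((X-p).reshape(-1,3)).reshape(X.shape)
for v in range(244,330,8):
  print(v,[(u,d["depth"][v,u].round(3).item(),(T[v,u]*1000).round().astype(int).tolist()) for u in (238,246,254,312,318,326)])
E
```

```text
244 [(238, 0.27000001072883606, [72, -34, -41]), (246, 0.0, [-180, 70, 0]), (254, 0.22499999403953552, [29, -16, -22]), (312, 0.22499999403953552, [30, -16, 23]), (318, 0.22599999606609344, [30, -17, 28]), (326, 0.2709999978542328, [72, -34, 41])]
252 [(238, 0.2720000147819519, [71, -42, -42]), (246, 0.14100000262260437, [-49, 12, -17]), (254, 0.15199999511241913, [-39, 8, -15]), (312, 0.1469999998807907, [-44, 10, 15]), (318, 0.14300000667572021, [-48, 11, 18]), (326, 0.14300000667572021, [-48, 12, 22])]
260 [(238, 0.13300000131130219, [-58, 12, -20]), (246, 0.13199999928474426, [-59, 12, -16]), (254, 0.1509999930858612, [-41, 4, -15]), (312, 0.1469999998807907, [-46, 6, 15]), (318, 0.13300000131130219, [-58, 12, 17]), (326, 0.13300000131130219, [-58, 12, 20])]
268 [(238, 0.125, [-66, 12, -19]), (246, 0.125, [-66, 12, -15]), (254, 0.15199999511241913, [-42, 0, -15]), (312, 0.1469999998807907, [-47, 2, 15]), (318, 0.12700000405311584, [-65, 11, 16]), (326, 0.12600000202655792, [-65, 12, 19])]
276 [(238, 0.11800000071525574, [-74, 12, -18]), (246, 0.11900000274181366, [-72, 12, -15]),
[... 1060 characters left out ...]
.289000004529953, [72, -102, -28]), (312, 0.289000004529953, [71, -102, 30]), (318, 0.12399999797344208, [-72, -4, 16]), (326, 0.0949999988079071, [-97, 13, 15])]
316 [(238, 0.08399999886751175, [-107, 18, -12]), (246, 0.12200000137090683, [-75, -6, -15]), (254, 0.2919999957084656, [72, -112, -28]), (312, 0.2919999957084656, [72, -112, 30]), (318, 0.12200000137090683, [-74, -6, 15]), (326, 0.08299999684095383, [-108, 18, 13])]
324 [(238, 0.07900000363588333, [-112, 19, -12]), (246, 0.12099999934434891, [-76, -9, -15]), (254, 0.29499998688697815, [73, -122, -29]), (312, 0.2939999997615814, [72, -121, 30]), (318, 0.12300000339746475, [-75, -10, 15]), (326, 0.08100000023841858, [-110, 17, 13])]
```

The tips sit about 38 mm behind the reported TCP: the wrist depth puts the pads at tool x of -75 to -38 mm. The fingers therefore closed above the carton and did not touch it. I'll allow for this offset.

Request:
arm_command([
  {"dp": [0,0,0],"angular": [0,0,0],"gripper": 85},
  {"dp": [0,0,0],"angular": [0,0,0],"gripper": 85},
  {"dp": [0,0,0],"angular": [0,0,0],"gripper": 85},
  {"dp": [0.05,0,0],"angular": [0,0,0],"gripper": 85},
  {"dp": [0.22,0,0],"angular": [0,0,0],"gripper": 85},
  {"dp": [0.22,0,0],"angular": [0,0,0],"gripper": 85},
  {"dp": [0.2,0,0],"angular": [0,0,0],"gripper": 85},
  {"dp": [0,0,0],"angular": [0,0,0],"gripper": 85},
])

```text
clock: 6.7
position: [0.529, -0.0645, -0.0151]
ee_rot: [0.697, -0.125, 0.695, 0.124]
contact_force: [0.4, -0.1, 0.4]
width: 0.0849
```

```bash
python3 - <<'E'
from h import *
s,p,R,d,X=wcloud();print(p,s["width"],s["contact_force"],R.inv().apply(np.array((.5288,-.0624,p[2]))-p)/.12)
T=R.inv().apply((X-p).reshape(-1,3)).reshape(X.shape)
m=(np.abs(T[...,2])>.03)&(np.abs(T[...,2])<.06)&(np.abs(T[...,1])<.016)&(d["image"].max(-1)<100)
print("tip x 1..", np.percentile(T[m][:,0],[50,90,95,98,99.5]))
E
```

```text
[ 0.52900602 -0.06450937 -0.01511141] 0.08490438808081507 [ 0.40617305 -0.13987735  0.36656435] [-1.41882869e-05  1.70785446e-02  4.50110610e-03]
tip x 1.. [-0.10182715 -0.01534148 -0.0145152  -0.01402671 -0.01355766]
```

Request:
arm_command([
  {"dp": [0.09,0,0],"angular": [0,0,0],"gripper": 85},
  {"dp": [0.05,0,0],"angular": [0,0,0],"gripper": 85},
  {"dp": [0,0,0],"angular": [0,0,0],"gripper": 40},
  {"dp": [0,0,0],"angular": [0,0,0],"gripper": 40},
  {"dp": [0,0,0],"angular": [0,0,0],"gripper": 40},
  {"dp": [0,0,0],"angular": [0,0,0],"gripper": 40},
  {"dp": [0,0,0],"angular": [0,0,0],"gripper": 40},
  {"dp": [0,0,0],"angular": [0,0,0],"gripper": 40},
])

```text
clock: 7.75
position: [0.5322, -0.0654, -0.0294]
ee_rot: [0.7, -0.126, 0.692, 0.123]
contact_force: [0.5, -0.5, -0.1]
width: 0.0609
```

```bash
python3 - <<'E'
from h import *
s,p,R=now();print(p,s["width"],s["contact_force"])
off=R.inv().apply(np.array((.5288,-.0624,p[2]))-p);print("carton centre in tool",off, "z",p[2])
f,x,y,n=rack()
T=rackR(R)
up=p.copy();up[2]=.10
q=f-.105*y+.10*n
print(q);rows([(up,R),(q,T)],p,R,.05)
E
```

```text
[ 0.53222029 -0.06540185 -0.02935051] 0.0608968723024143 [ 0.51682961 -0.51353193 -0.10250571]
carton centre in tool [-4.44657003e-05  4.00395412e-03 -2.16237576e-03] z -0.029350513758839125
[0.5558082  0.27121853 0.16395244]
1 dp [-0.359, -0.002, 0.003] ang [0.0, 0.0, 0.0]
2 dp [-0.36, -0.002, 0.004] ang [0.0, 0.0, 0.0]
3 dp [-0.359, -0.003, 0.003] ang [0.0, 0.0, 0.0]
4 dp [-0.077, 0.366, 0.166] ang [0.022, 0.004, -0.028]
5 dp [-0.094, 0.367, 0.154] ang [0.023, 0.005, -0.028]
6 dp [-0.111, 0.368, 0.139] ang [0.022, 0.004, -0.028]
7 dp [-0.128, 0.367, 0.126] ang [0.023, 0.005, -0.028]
8 dp [-0.145, 0.366, 0.111] ang [0.022, 0.004, -0.028]
9 dp [-0.162, 0.363, 0.098] ang [0.023, 0.005, -0.028]
10 dp [-0.179, 0.358, 0.083] ang [0.022, 0.004, -0.028]
```

```bash
python3 - <<'E'
from h import *
s,p,R=now();f,x,y,n=rack();T=rackR(R)
up=p.copy();up[2]=.10
rows([(up,R),(f-.105*y+.05*n,T)],p,R,.056)
E
```

```text
1 dp [-0.359, -0.002, 0.003] ang [0.0, 0.0, 0.0]
2 dp [-0.36, -0.002, 0.004] ang [0.0, 0.0, 0.0]
3 dp [-0.359, -0.003, 0.003] ang [0.0, 0.0, 0.0]
4 dp [-0.023, 0.406, 0.188] ang [0.026, 0.005, -0.033]
5 dp [-0.046, 0.412, 0.172] ang [0.026, 0.005, -0.032]
6 dp [-0.069, 0.415, 0.153] ang [0.027, 0.006, -0.033]
7 dp [-0.091, 0.418, 0.136] ang [0.026, 0.005, -0.033]
8 dp [-0.113, 0.417, 0.118] ang [0.026, 0.005, -0.032]
9 dp [-0.136, 0.415, 0.099] ang [0.026, 0.005, -0.033]
```

Request:
arm_command([
  {"dp": [-0.36,0,0],"angular": [0,0,0],"gripper": 40},
  {"dp": [-0.36,0,0],"angular": [0,0,0],"gripper": 40},
  {"dp": [-0.36,0,0],"angular": [0,0,0],"gripper": 40},
  {"dp": [-0.023,0.406,0.188],"angular": [0.026,0.005,-0.033],"gripper": 40},
  {"dp": [-0.046,0.412,0.172],"angular": [0.026,0.005,-0.033],"gripper": 40},
  {"dp": [-0.069,0.415,0.153],"angular": [0.027,0.005,-0.033],"gripper": 40},
  {"dp": [-0.091,0.418,0.136],"angular": [0.026,0.005,-0.033],"gripper": 40},
  {"dp": [-0.113,0.417,0.118],"angular": [0.026,0.005,-0.033],"gripper": 40},
])

```text
clock: 8.75
position: [0.5548, 0.2041, 0.1157]
ee_rot: [0.705, -0.139, 0.693, -0.051]
contact_force: [1.7, -0.2, -2.7]
width: 0.0608
```

```bash
cat >> h.py <<'E'
def rep():
    s,p,R=now();f,x,y,n=rack();r=p-f;T=rackR(R)
    print("clock",round(s["clock"],2),"w",s["width"].round(4),"TCP in rack x,y,n mm",[round(1000*float(r@a),1) for a in(x,y,n)],
     "F x,y,n",[round(float(s["contact_force"]@a),1) for a in(x,y,n)],"rot err deg",np.degrees((R.inv()*T).as_rotvec()).round(1));return s,p,R,T,f,x,y,n
E
python3 - <<'E'
from h import *
s,p,R,T,f,x,y,n=rep()
rows([(f-.105*y+.04*n,T)],p,R,.05)
E
```

```text
Traceback (most recent call last):
  File "h.py", line 55, in rep
    print("clock",round(s["clock"],2),"w",s["width"].round(4),"TCP in rack x,y,n mm",[round(1000*float(r@a),1) for a in(x,y,n)],
                                          ^^^^^^^^^^^^^^^^
AttributeError: 'float' object has no attribute 'round'
```

```bash
sed -i 's/s\["width"\].round(4)/round(s["width"],4)/' h.py; python3 - <<'E'
from h import *
s,p,R,T,f,x,y,n=rep()
rows([(f-.105*y+.04*n,T)],p,R,.05)
E
```

```text
clock 8.75 w 0.0608 TCP in rack x,y,n mm [-8.0, -153.5, 33.5] F x,y,n [1.7, 0.5, -2.6] rot err deg [ 1.1  0.4 -2.5]
1 dp [-0.036, 0.405, 0.075] ang [0.013, 0.004, -0.027]
```

Request:
arm_command([
  {"dp": [-0.03,0.2,0.04],"angular": [0.012,0.004,-0.027],"gripper": 40},
  {"dp": [0,0.1,0.02],"angular": [0,0,0],"gripper": 40},
  {"dp": [0,0,0],"angular": [0,0,0],"gripper": 40},
  {"dp": [0,0,0],"angular": [0,0,0],"gripper": 40},
  {"dp": [0,0,0],"angular": [0,0,0],"gripper": 40},
  {"dp": [0,0,0],"angular": [0,0,0],"gripper": 40},
  {"dp": [0,0,0],"angular": [0,0,0],"gripper": 40},
  {"dp": [0,0,0],"angular": [0,0,0],"gripper": 40},
])

```text
clock: 9.75
position: [0.5568, 0.2413, 0.1075]
ee_rot: [0.702, -0.147, 0.693, -0.073]
contact_force: [0.0, -0.9, -3.4]
width: 0.0614
```

```bash
cat >> h.py <<'E'
def fenceview(X,img,name=""):
    """fence face & floor edges in rack frame from a cloud"""
    f,x,y,n=rack();r=X-f;A=np.stack([r@x,r@y,r@n],-1)
    hsv=cv2.cvtColor(img,cv2.COLOR_BGR2HSV)
    m=(cv2.inRange(hsv,(100,90,15),(130,255,255))>0)&(np.abs(A[...,0])<.1)&(np.abs(A[...,1])<.03)&(A[...,2]>.01)&(A[...,2]<.15)
    B=A[m]
    if len(B)>200:
        c,N,k=plane(B);N=N*np.sign(N[1]);print(name,"fence pts",k.sum(),"y at origin mm",round(1000*(c@N)/N[1],1),"yaw deg",np.degrees(np.arctan2(-N[0],N[1])).round(2),"tilt",np.degrees(np.arcsin(N[2])).round(2),"x range",(1000*np.percentile(B[k][:,0],[.5,99.5])).round(1),"top",(1000*np.percentile(B[k][:,2],99.5)).round(1))
    return A
def patch(A,box,name=""):
    m=np.all([(A[...,i]>box[i][0])&(A[...,i]<box[i][1]) for i in range(3)],0);Q=A[m]
    if len(Q)<20: print(name,"few");return
    rc=rect(Q[:,:2]);print(name,"n pts",len(Q),"height",(1000*np.median(Q[:,2])).round(1),"centre mm",(rc[0]*1000).round(1),"size",np.round(rc[1],1),"ang",round(rc[2],2))
    return Q
E
python3 - <<'E'
from h import *
s,p,R,T,f,x,y,n=rep()
s,p,R,d,X=wcloud();cv2.imwrite("pics/w5.png",d["image"])
A=fenceview(X,d["image"],"wrist")
t=get_image("top");At=fenceview(cloud(t),t["image"],"top")
e=get_image("side");Ae=fenceview(cloud(e),e["image"],"side")
for nm,a in(("wrist",A),("top",At),("side",Ae)):
    patch(a,((-.1,.1),(-.25,-.005),(-.006,.006)),nm+" floor")
    patch(a,((-.06,.06),(-.25,-.005),(.09,.135)),nm+" carton top")
E
```

```text
clock 9.75 w 0.0614 TCP in rack x,y,n mm [-2.2, -115.9, 37.1] F x,y,n [-0.1, 0.2, -3.5] rot err deg [ 0.1 -0.1 -0.1]
wrist fence pts 16159 y at origin mm 1.7 yaw deg 0.05 tilt 0.05 x range [-71.1  73.9] top 89.8
top fence pts 803 y at origin mm 0.0 yaw deg 0.13 tilt -0.26 x range [-72.3  -6.7] top 133.2
side fence pts 1531 y at origin mm 20.3 yaw deg 1.47 tilt 5.75 x range [-75.9  71.8] top 132.7
wrist floor n pts 20628 height -0.9 centre mm [  1.4 -84. ] size [160.8 158. ] ang -0.0
wrist carton top n pts 39816 height 108.7 centre mm [ -0.  -94.9] size [120.   95.8] ang 0.07
top floor n pts 2599 height 0.2 centre mm [  2.6 -94.5] size [178.6 160.9] ang 89.83
top carton top n pts 1358 height 109.5 centre mm [  -3.6 -133.2] size [109.2 107.8] ang -25.14
side floor n pts 7520 height 0.3 centre mm [ -0.2 -93.3] size [175.9 163.1] ang 89.6
side carton top n pts 3183 height 109.5 centre mm [  -1.8 -113.4] size [131.  116.2] ang 88.96
```

View pics/w5.png

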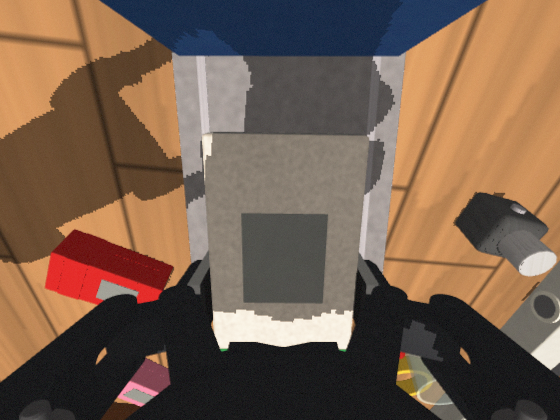

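```bash
python3 - <<'E'
from h import *
f,x,y,n=rack();nf=f+.0014*x+.0017*y-.0009*n
s=open("h.py").read().replace("foot=(.5486,.3398,.0364)","foot=(%.4f,%.4f,%.4f)"%tuple(nf));open("h.py","w").write(s)
E
cat >> h.py <<'E'
def held(A,h,up=False):
    """top face of a carton at height h (rack frame): lower-end edge y and side edges"""
    m=(np.abs(A[...,2]-h)<.004)&(np.abs(A[...,0])<.05)&(A[...,1]>-.25)&(A[...,1]<.01)
    _,l,st,_=cv2.connectedComponentsWithStats(m.astype(np.uint8));m=l==1+np.argmax(st[1:,4]);Q=A[m];e=np.percentile(Q[:,1],99.7)
    L=[np.percentile(Q[(Q[:,1]>e-b-.01)&(Q[:,1]<e-b),0],[.7,99.3]) for b in(.004,.03)]
    fr=[Q[(Q[:,0]>a)&(Q[:,0]<a+.012),1].max() for a in(-.028,.016)]
    print("held: n",(1000*np.median(Q[:,2])).round(1),"lower end y",round(1000*e,1),"x edges near end/30mm back",(1000*np.array(L)).round(1).tolist(),"centre x",[round(500*sum(l),1) for l in L],"end y left/right",np.round(1000*np.array(fr),1))
E
python3 - <<'E'
from h import *
s,p,R,T,f,x,y,n=rep()
s,p,R,d,X=wcloud();A=fenceview(X,d["image"],"wrist");held(A,.1095)
print(R.inv().as_matrix()@np.c_[x,y,n])
E
```

```text
clock 9.9 w 0.0611 TCP in rack x,y,n mm [-3.7, -117.3, 38.0] F x,y,n [-0.6, 1.6, -3.6] rot err deg [ 0.1 -0.1 -0.1]
wrist fence pts 16523 y at origin mm -0.0 yaw deg 0.05 tilt 0.04 x range [-72.7  72.5] top 91.6
held: n 109.4 lower end y -48.7 x edges near end/30mm back [[-32.9, 27.6], [-33.2, 27.2]] centre x [np.float64(-2.7), np.float64(-3.0)] end y left/right [-48.4 -48.9]
[[-0.00203382  0.00128336 -0.99999711]
 [-0.00249403  0.99999606  0.00128843]
 [ 0.99999482  0.00249664 -0.00203061]]
```

Request:
arm_command([
  {"dp": [0.125,0.083,0.006],"angular": [0,0,0],"gripper": 40},
  {"dp": [0.125,0.083,0.006],"angular": [0,0,0],"gripper": 40},
  {"dp": [0.125,0.083,0.006],"angular": [0,0,0],"gripper": 40},
  {"dp": [0.12,0.08,0.006],"angular": [0,0,0],"gripper": 40},
  {"dp": [0,0,0],"angular": [0,0,0],"gripper": 40},
  {"dp": [0,0,0],"angular": [0,0,0],"gripper": 40},
  {"dp": [0,0,0],"angular": [0,0,0],"gripper": 40},
  {"dp": [0,0,0],"angular": [0,0,0],"gripper": 40},
])

```text
clock: 10.95
position: [0.5569, 0.263, 0.0326]
ee_rot: [0.702, -0.148, 0.693, -0.072]
contact_force: [0.8, 0.4, -3.6]
width: 0.0608
```

```bash
python3 - <<'E'
from h import *
s,p,R,T,f,x,y,n=rep()
s,p,R,d,X=wcloud();A=fenceview(X,d["image"],"wrist");r=p-f;held(A,float(r@n)+.0715)
E
```

```text
clock 10.95 w 0.0608 TCP in rack x,y,n mm [-1.2, -74.0, -26.6] F x,y,n [0.8, 1.5, -3.3] rot err deg [ 0.2 -0.2 -0. ]h.py:11: RuntimeWarning: Mean of empty slice.
  c=P[m].mean(0);n=np.linalg.svd(P[m]-c,full_matrices=False)[2][2]
  ret = um.true_divide(
Traceback (most recent call last):
  File "h.py", line 64, in fenceview
    c,N,k=plane(B);N=N*np.sign(N[1]);print(name,"fence pts",k.sum(),"y at origin mm",round(1000*(c@N)/N[1],1),"yaw deg",np.degrees(np.arctan2(-N[0],N[1])).round(2),"tilt",np.degrees(np.arcsin(N[2])).round(2),"x range",(1000*np.percentile(B[k][:,0],[.5,99.5])).round(1),"top",(1000*np.percentile(B[k][:,2],99.5)).round(1))
          ~~~~~^^^
  File "h.py", line 11, in plane
    c=P[m].mean(0);n=np.linalg.svd(P[m]-c,full_matrices=False)[2][2]
                     ~~~~~~~~~~~~~~~~~~~~~~~~~~~~~~~~~~~~~~~~~~~~^^^
IndexError: index 2 is out of bounds for axis 0 with size 0
```

Request:
arm_command([
  {"dp": [0.03,0,0.008],"angular": [0,0,0],"gripper": 40},
  {"dp": [0.015,0,0],"angular": [0,0,0],"gripper": 40},
  {"dp": [0.01,0,0],"angular": [0,0,0],"gripper": 40},
  {"dp": [0,0.01,0],"angular": [0,0,0],"gripper": 40},
  {"dp": [0,0.015,0],"angular": [0,0,0],"gripper": 40},
  {"dp": [0,0.01,0],"angular": [0,0,0],"gripper": 40},
  {"dp": [0,0.01,0],"angular": [0,0,0],"gripper": 40},
  {"dp": [0,0.01,0],"angular": [0,0,0],"gripper": 40},
])

```text
clock: 12.0
position: [0.5589, 0.267, 0.0286]
ee_rot: [0.704, -0.148, 0.691, -0.073]
contact_force: [0.6, -1.5, 0.7]
width: 0.0616
```

```bash
sed -i 's/if _<2 else r<.003/if _<2 else r<max(.003,np.median(r))/' h.py; python3 - <<'E'
from h import *
s,p,R,T,f,x,y,n=rep()
s,p,R,d,X=wcloud();A=fenceview(X,d["image"],"wrist");r=p-f;held(A,float(r@n)+.0715)
E
```

```text
clock 12.0 w 0.0616 TCP in rack x,y,n mm [1.2, -69.2, -29.2] F x,y,n [0.5, -1.7, 0.2] rot err deg [0.1 0.1 0. ]
wrist fence pts 13117 y at origin mm 26.3 yaw deg -0.08 tilt 6.45 x range [-48.7  49.4] top 95.4
held: n 42.1 lower end y -6.1 x edges near end/30mm back [[-28.3, 32.2], [-28.6, 31.9]] centre x [np.float64(2.0), np.float64(1.6)] end y left/right [-6.  -5.9]
```

Request:
arm_command([
  {"dp": [0,0.01,-0.012],"angular": [0,0,0],"gripper": 40},
  {"dp": [0,0.015,-0.006],"angular": [0,0,0],"gripper": 40},
  {"dp": [0,0.015,0],"angular": [0,0,0],"gripper": 40},
  {"dp": [0,0.015,0],"angular": [0,0,0],"gripper": 40},
  {"dp": [0,0.015,0],"angular": [0,0,0],"gripper": 40},
  {"dp": [0,0.015,0],"angular": [0,0,0],"gripper": 40},
  {"dp": [0,0.015,0],"angular": [0,0,0],"gripper": 40},
  {"dp": [0,0.015,0],"angular": [0,0,0],"gripper": 40},
])

```text
clock: 13.05
position: [0.5594, 0.2664, 0.0298]
ee_rot: [0.703, -0.158, 0.689, -0.08]
contact_force: [0.7, -6.0, 2.4]
width: 0.0612
```

```bash
python3 - <<'E'
from h import *
s,p,R,T,f,x,y,n=rep()
e=get_image("top");Y=cloud(e);A=fenceview(Y,e["image"],"top")
s,p,R,d,X=wcloud();r=p-f;A=np.stack([(X-f)@x,(X-f)@y,(X-f)@n],-1);held(A,float(r@n)+.0715)
E
```

```text
clock 13.05 w 0.0612 TCP in rack x,y,n mm [1.6, -70.2, -28.2] F x,y,n [0.1, -6.5, 0.5] rot err deg [0.4 0.2 1.4]
top fence pts 775 y at origin mm -1.3 yaw deg 0.05 tilt -0.05 x range [-73.9  72.8] top 134.7
held: n 42.9 lower end y -21.1 x edges near end/30mm back [[-28.5, 32.0], [-41.1, 37.6]] centre x [np.float64(1.8), np.float64(-1.7)] end y left/right [-21.  -20.8]
```

Request:
arm_command([
  {"dp": [0.005,0.012,-0.012],"angular": [0,0,0.016],"gripper": 40},
  {"dp": [0.005,0.015,-0.006],"angular": [0,0,0.008],"gripper": 40},
  {"dp": [0.005,0.017,0],"angular": [0,0,0.004],"gripper": 40},
  {"dp": [0.005,0.017,0],"angular": [0,0,0.004],"gripper": 40},
  {"dp": [0,0.015,0],"angular": [0,0,0.004],"gripper": 85},
  {"dp": [0,0,0],"angular": [0,0,0],"gripper": 85},
  {"dp": [0,0,0],"angular": [0,0,0],"gripper": 85},
  {"dp": [0,0,0],"angular": [0,0,0],"gripper": 85},
])

```text
clock: 14.15
position: [0.5565, 0.2733, 0.0264]
ee_rot: [0.706, -0.139, 0.692, -0.06]
contact_force: [0.7, -0.7, 0.0]
width: 0.0851
```

```bash
python3 - <<'E'
from h import *
s,p,R,T,f,x,y,n=rep()
e=get_image("side");Y=cloud(e);A=np.stack([(Y-f)@x,(Y-f)@y,(Y-f)@n],-1);held(A,.042)
s,p,R,d,X=wcloud();A=np.stack([(X-f)@x,(X-f)@y,(X-f)@n],-1);held(A,.042)
M=down(93.7,R)
up=p+.16*n; rows([(up,R)],p,R,.055)
E
```

```text
clock 14.15 w 0.0851 TCP in rack x,y,n mm [-0.6, -62.3, -29.3] F x,y,n [0.6, -0.7, -0.2] rot err deg [ 0.4  0.3 -1.8]
held: n 43.3 lower end y -9.5 x edges near end/30mm back [[-32.6, 28.7], [-32.4, 28.5]] centre x [np.float64(-2.0), np.float64(-2.0)] end y left/right [ -9.6 -15.2]
held: n 41.9 lower end y -9.7 x edges near end/30mm back [[-30.0, 30.5], [-29.9, 30.4]] centre x [np.float64(0.2), np.float64(0.3)] end y left/right [-9.5 -9.6]
1 dp [-0.444, 0.014, 0.002] ang [0.0, 0.0, 0.0]
2 dp [-0.444, 0.014, 0.002] ang [0.0, 0.0, 0.0]
3 dp [-0.445, 0.014, 0.003] ang [0.0, 0.0, 0.0]
```

Request:
arm_command([
  {"dp": [-0.3,-0.05,0],"angular": [0,0,-0.01],"gripper": 85},
  {"dp": [-0.4,-0.1,0],"angular": [0,0,-0.01],"gripper": 85},
  {"dp": [-0.4,-0.2,0],"angular": [0,0,0],"gripper": 85},
  {"dp": [-0.1,-0.2,0],"angular": [0,0,0],"gripper": 85},
  {"dp": [0,-0.2,0],"angular": [0,0,0],"gripper": 85},
  {"dp": [0,-0.1,0],"angular": [0,0,0],"gripper": 85},
  {"dp": [0,0,0],"angular": [0,0,0],"gripper": 85},
  {"dp": [0,0,0],"angular": [0,0,0],"gripper": 85},
])

```text
clock: 15.25
position: [0.5596, 0.2147, 0.1937]
ee_rot: [0.7, -0.151, 0.694, -0.073]
contact_force: [-0.2, -0.2, 0.6]
width: 0.0852
```

```bash
python3 - <<'E'
from h import *
s,p,R,T,f,x,y,n=rep()
for nm in("side","top"):
    e=get_image(nm);Y=cloud(e);A=fenceview(Y,e["image"],nm);held(A,.042)
s,p,R,d,X=wcloud();A=fenceview(X,d["image"],"wrist");held(A,.042)
patch(A,((-.05,.05),(-.2,.01),(.036,.048)),"carton")
cv2.imwrite("pics/w6.png",d["image"])
E
```

```text
clock 15.25 w 0.0852 TCP in rack x,y,n mm [-3.6, -169.8, 111.7] F x,y,n [-0.2, -0.3, 0.5] rot err deg [ 0.5 -0.4  0.2]
side fence pts 1911 y at origin mm 19.6 yaw deg 1.49 tilt 6.26 x range [-77.1  69.6] top 133.6
held: n 43.3 lower end y -10.1 x edges near end/30mm back [[-32.9, 29.7], [-32.7, 28.3]] centre x [np.float64(-1.6), np.float64(-2.2)] end y left/right [ -9.9 -15. ]
top fence pts 973 y at origin mm -1.1 yaw deg 0.1 tilt 0.06 x range [-73.8  12.5] top 134.2
held: n 43.2 lower end y -39.8 x edges near end/30mm back [[-28.8, 31.5], [-29.7, 31.5]] centre x [np.float64(1.4), np.float64(0.9)] end y left/right [-48.1 -41.1]
wrist fence pts 616 y at origin mm 0.2 yaw deg 0.06 tilt 0.67 x range [-73.3  73.3] top 24.1
held: n 42.1 lower end y -7.4 x edges near end/30mm back [[-30.5, 30.4], [-30.4, 30.4]] centre x [np.float64(-0.0), np.float64(0.0)] end y left/right [-7.2 -6.8]
carton n pts 12800 height 42.1 centre mm [  0.1 -68.4] size [123.2  62.4] ang -89.84
```

View pics/w6.png

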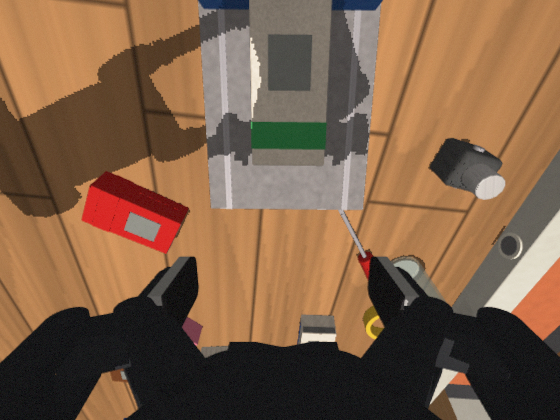

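Upper end at y = -130 mm with x centre 0.1 mm: the 130 mm carton is flush (the end at the fence only lacks depth readings), and the picture shows it meeting the fence at row 8. The fence has not moved. Next, the medium carton.

```bash
python3 - <<'E'
from h import *
s,p,R=now();print(p)
rows([((.6644,-.1793,.13),down(93.7,R))],p,R,.056)
E
```

```text
[0.55988234 0.2152026  0.19413881]
1 dp [0.194, -0.379, 0.063] ang [0.004, -0.0, 0.025]
2 dp [0.18, -0.385, 0.065] ang [0.004, -0.0, 0.026]
3 dp [0.163, -0.393, 0.068] ang [0.004, -0.0, 0.025]
4 dp [0.148, -0.398, 0.07] ang [0.003, -0.0, 0.025]
5 dp [0.133, -0.403, 0.072] ang [0.004, -0.0, 0.026]
6 dp [0.115, -0.408, 0.074] ang [0.004, -0.0, 0.025]
7 dp [0.1, -0.411, 0.077] ang [0.004, -0.0, 0.025]
8 dp [0.083, -0.415, 0.08] ang [0.004, -0.0, 0.025]
```

Request:
arm_command([
  {"dp": [0.194,-0.379,0.063],"angular": [0.004,0,0.025],"gripper": 85},
  {"dp": [0.18,-0.385,0.065],"angular": [0.004,0,0.025],"gripper": 85},
  {"dp": [0.163,-0.393,0.068],"angular": [0.004,0,0.025],"gripper": 85},
  {"dp": [0.148,-0.398,0.07],"angular": [0.004,0,0.025],"gripper": 85},
  {"dp": [0.133,-0.403,0.072],"angular": [0.004,0,0.025],"gripper": 85},
  {"dp": [0.115,-0.408,0.074],"angular": [0.004,0,0.025],"gripper": 85},
  {"dp": [0.1,-0.411,0.077],"angular": [0.004,0,0.025],"gripper": 85},
  {"dp": [0.06,-0.3,0.06],"angular": [0.004,0,0.025],"gripper": 85},
])

```text
clock: 16.4
position: [0.6686, -0.166, 0.1261]
ee_rot: [0.707, -0.024, 0.706, 0.03]
contact_force: [-0.1, -0.1, -0.3]
width: 0.0849
```

Request:
arm_command([
  {"dp": [0,0,0],"angular": [0,0,0],"gripper": 85},
  {"dp": [0,0,0],"angular": [0,0,0],"gripper": 85},
  {"dp": [0,0,0],"angular": [0,0,0],"gripper": 85},
  {"dp": [0,0,0],"angular": [0,0,0],"gripper": 85},
  {"dp": [0,0,0],"angular": [0,0,0],"gripper": 85},
  {"dp": [0,0,0],"angular": [0,0,0],"gripper": 85},
  {"dp": [0,0,0],"angular": [0,0,0],"gripper": 85},
  {"dp": [0,0,0],"angular": [0,0,0],"gripper": 85},
])

```text
clock: 17.4
position: [0.6688, -0.164, 0.1251]
ee_rot: [0.707, -0.025, 0.706, 0.031]
contact_force: [-0.6, -1.2, -0.5]
width: 0.0849
```

```bash
cat > look.py <<'E'
from h import *
import sys
nx,ny,h,zt=map(float,sys.argv[1:5])
s,p,R,d,X=wcloud();print(s["clock"],p,"tool x",R.as_matrix()[:,0].round(3))
c=carton(X,(nx,ny),h);print(c)
T=down(c[0][2],R);q=c[0][0];rows([((*q,.03),T),((*q,zt),T,.02)],p,R,.05)
E
python3 look.py .6644 -.1793 .040 -.033
```

```text
17.4 [ 0.66881571 -0.16401565  0.12508112] tool x [ 0.    0.01 -1.  ]
((array([ 0.66482117, -0.17856499]), (115.4464111328125, 62.29535675048828), -86.02226686477661), np.float64(0.03959564505149177), np.int64(7372), array([244, 159,  68, 116], dtype=int32))
1 dp [0.396, -0.063, -0.022] ang [0.003, 0.0, -0.003]
2 dp [0.395, -0.061, -0.021] ang [0.003, 0.001, -0.003]
3 dp [0.131, -0.0, 0.0] ang [0.0, -0.0, -0.0]
4 dp [0.132, -0.0, 0.0] ang [0.0, -0.0, -0.0]
5 dp [0.131, -0.0, 0.0] ang [0.0, -0.0, -0.0]
6 dp [0.131, -0.0, 0.0] ang [0.0, -0.0, -0.0]
```

Request:
arm_command([
  {"dp": [0.2,-0.08,-0.022],"angular": [0.003,0,-0.003],"gripper": 85},
  {"dp": [0.3,-0.06,-0.02],"angular": [0.003,0,-0.003],"gripper": 85},
  {"dp": [0.25,0,0],"angular": [0,0,0],"gripper": 85},
  {"dp": [0.22,0,0],"angular": [0,0,0],"gripper": 85},
  {"dp": [0.18,0,0],"angular": [0,0,0],"gripper": 85},
  {"dp": [0.1,0,0],"angular": [0,0,0],"gripper": 85},
  {"dp": [0,0,0],"angular": [0,0,0],"gripper": 85},
  {"dp": [0,0,0],"angular": [0,0,0],"gripper": 85},
])

```text
clock: 18.45
position: [0.6678, -0.1834, -0.0271]
ee_rot: [0.709, -0.025, 0.705, 0.023]
contact_force: [-0.3, 0.1, 0.1]
width: 0.0849
```

```bash
python3 - <<'E'
from h import *
s,p,R=now();print(p,s["contact_force"],"err units",(R.inv().apply(np.array((.6648,-.1786,-.031))-p)/.12).round(3))
E
```

```text
[ 0.66778354 -0.18335856 -0.02712794] [-0.32817625  0.13627326  0.12545162] err units [ 0.032  0.041 -0.022]
```

Request:
arm_command([
  {"dp": [0.05,0,-0.02],"angular": [0,0,0],"gripper": 85},
  {"dp": [0,0,0],"angular": [0,0,0],"gripper": 40},
  {"dp": [0,0,0],"angular": [0,0,0],"gripper": 40},
  {"dp": [0,0,0],"angular": [0,0,0],"gripper": 40},
  {"dp": [0,0,0],"angular": [0,0,0],"gripper": 40},
  {"dp": [0,0,0],"angular": [0,0,0],"gripper": 40},
  {"dp": [0,0,0],"angular": [0,0,0],"gripper": 40},
  {"dp": [0,0,0],"angular": [0,0,0],"gripper": 40},
])

```text
clock: 19.45
position: [0.6668, -0.1841, -0.031]
ee_rot: [0.71, -0.026, 0.703, 0.023]
contact_force: [0.0, 0.4, -0.0]
width: 0.0611
```

```bash
python3 - <<'E'
from h import *
s,p,R,T,f,x,y,n=rep();print(p)
up=p.copy();up[2]=.10
rows([(up,R),(f-.11*y+.085*n,T)],p,R,.056)
E
```

```text
clock 19.45 w 0.0611 TCP in rack x,y,n mm [61.3, -488.1, -228.0] F x,y,n [0.1, 0.4, 0.1] rot err deg [ -2.2   0.2 -17.7]
[ 0.66676987 -0.18407556 -0.03099307]
1 dp [-0.364, -0.002, 0.004] ang [0.0, 0.0, 0.0]
2 dp [-0.364, -0.001, 0.003] ang [0.0, 0.0, 0.0]
3 dp [-0.364, -0.002, 0.004] ang [0.0, 0.0, 0.0]
4 dp [-0.049, 0.42, -0.072] ang [-0.003, 0.0, -0.022]
5 dp [-0.063, 0.418, -0.07] ang [-0.002, 0.001, -0.022]
6 dp [-0.077, 0.417, -0.068] ang [-0.003, -0.0, -0.022]
7 dp [-0.092, 0.413, -0.067] ang [-0.003, 0.0, -0.022]
8 dp [-0.106, 0.411, -0.064] ang [-0.002, 0.0, -0.021]
9 dp [-0.119, 0.407, -0.064] ang [-0.003, 0.001, -0.022]
10 dp [-0.134, 0.403, -0.061] ang [-0.003, -0.0, -0.022]
11 dp [-0.147, 0.398, -0.06] ang [-0.002, 0.0, -0.022]
12 dp [-0.161, 0.393, -0.059] ang [-0.003, 0.001, -0.022]
```

Request:
arm_command([
  {"dp": [-0.36,0,0],"angular": [0,0,0],"gripper": 40},
  {"dp": [-0.36,0,0],"angular": [0,0,0],"gripper": 40},
  {"dp": [-0.36,0,0],"angular": [0,0,0],"gripper": 40},
  {"dp": [-0.049,0.42,-0.072],"angular": [-0.003,0,-0.022],"gripper": 40},
  {"dp": [-0.063,0.418,-0.07],"angular": [-0.003,0,-0.022],"gripper": 40},
  {"dp": [-0.077,0.417,-0.068],"angular": [-0.003,0,-0.022],"gripper": 40},
  {"dp": [-0.092,0.413,-0.067],"angular": [-0.003,0,-0.022],"gripper": 40},
  {"dp": [-0.106,0.411,-0.064],"angular": [-0.003,0,-0.022],"gripper": 40},
])

```text
clock: 20.45
position: [0.6039, 0.0671, 0.1275]
ee_rot: [0.708, -0.092, 0.699, -0.034]
contact_force: [0.9, 1.3, -2.8]
width: 0.0616
```

```bash
python3 - <<'E'
from h import *
s,p,R,T,f,x,y,n=rep();print(p)
rows([(f-.12*y+.085*n,T)],p,R,.05)
E
```

```text
clock 20.45 w 0.0616 TCP in rack x,y,n mm [25.0, -293.3, 1.9] F x,y,n [1.1, 2.0, -2.3] rot err deg [-1.3  0.  -7.7]
[0.60388319 0.06711691 0.12745733]
1 dp [-0.123, 0.38, -0.061] ang [-0.004, 0.0, -0.021]
2 dp [-0.136, 0.375, -0.058] ang [-0.003, 0.0, -0.022]
3 dp [-0.148, 0.371, -0.057] ang [-0.004, 0.0, -0.021]
4 dp [-0.161, 0.367, -0.054] ang [-0.004, 0.0, -0.022]
```

Request:
arm_command([
  {"dp": [-0.123,0.38,-0.061],"angular": [-0.004,0,-0.021],"gripper": 40},
  {"dp": [-0.136,0.375,-0.058],"angular": [-0.004,0,-0.021],"gripper": 40},
  {"dp": [-0.148,0.371,-0.057],"angular": [-0.004,0,-0.021],"gripper": 40},
  {"dp": [-0.12,0.25,-0.05],"angular": [-0.004,0,-0.021],"gripper": 40},
  {"dp": [0,0,0],"angular": [0,0,0],"gripper": 40},
  {"dp": [0,0,0],"angular": [0,0,0],"gripper": 40},
  {"dp": [0,0,0],"angular": [0,0,0],"gripper": 40},
  {"dp": [0,0,0],"angular": [0,0,0],"gripper": 40},
])

```text
clock: 21.45
position: [0.5563, 0.248, 0.1505]
ee_rot: [0.703, -0.149, 0.692, -0.071]
contact_force: [1.7, -0.1, -2.3]
width: 0.0611
```

```bash
cat > pl.py <<'E'
from h import *
import sys
off=float(sys.argv[1])
s,p,R,T,f,x,y,n=rep()
s,p,R,d,X=wcloud();A=fenceview(X,d["image"],"wrist");held(A,float((p-f)@n)+off)
E
python3 pl.py .071
```

```text
clock 21.45 w 0.0611 TCP in rack x,y,n mm [-3.3, -124.6, 80.9] F x,y,n [1.7, 0.5, -2.2] rot err deg [ 0.4 -0.  -0.1]
wrist fence pts 13983 y at origin mm -0.0 yaw deg 0.05 tilt 0.04 x range [-72.9  72.7] top 115.4
held: n 152.0 lower end y -61.8 x edges near end/30mm back [[-33.7, 26.7], [-33.6, 26.9]] centre x [np.float64(-3.5), np.float64(-3.3)] end y left/right [-61.8 -61.5]
```

Request:
arm_command([
  {"dp": [0.11,0.09,0.006],"angular": [0.001,0,0],"gripper": 40},
  {"dp": [0.11,0.09,0.006],"angular": [0.001,0,0],"gripper": 40},
  {"dp": [0.11,0.09,0.006],"angular": [0.001,0,0],"gripper": 40},
  {"dp": [0.11,0.09,0.006],"angular": [0,0,0],"gripper": 40},
  {"dp": [0.1,0.08,0.005],"angular": [0,0,0],"gripper": 40},
  {"dp": [0,0,0],"angular": [0,0,0],"gripper": 40},
  {"dp": [0,0,0],"angular": [0,0,0],"gripper": 40},
  {"dp": [0,0,0],"angular": [0,0,0],"gripper": 40},
])

```text
clock: 22.5
position: [0.5566, 0.2796, 0.0663]
ee_rot: [0.703, -0.148, 0.692, -0.074]
contact_force: [-0.1, -0.2, -0.3]
width: 0.0613
```

```bash
python3 pl.py .071
```

```text
clock 22.5 w 0.0613 TCP in rack x,y,n mm [0.2, -68.7, 10.6] F x,y,n [-0.1, -0.1, -0.4] rot err deg [ 0.1 -0.1  0. ]
wrist fence pts 21488 y at origin mm 50.4 yaw deg 0.07 tilt 19.12 x range [-54.6  54.1] top 132.5
held: n 81.9 lower end y -5.8 x edges near end/30mm back [[-29.8, 30.7], [-29.7, 30.7]] centre x [np.float64(0.5), np.float64(0.5)] end y left/right [-5.7 -5.8]
```

Request:
arm_command([
  {"dp": [0,0.02,0],"angular": [0,0,0],"gripper": 40},
  {"dp": [0,0.02,0],"angular": [0,0,0],"gripper": 40},
  {"dp": [0,0.015,0],"angular": [0,0,0],"gripper": 40},
  {"dp": [0,0.015,0],"angular": [0,0,0],"gripper": 40},
  {"dp": [0,0.015,0],"angular": [0,0,0.002],"gripper": 40},
  {"dp": [0,0.015,0],"angular": [0,0,0.002],"gripper": 40},
  {"dp": [0,0.015,0],"angular": [0,0,0.002],"gripper": 40},
  {"dp": [0,0.015,0],"angular": [0,0,0.002],"gripper": 40},
])

```text
clock: 23.55
position: [0.5563, 0.2852, 0.0646]
ee_rot: [0.702, -0.15, 0.692, -0.075]
contact_force: [0.1, -5.8, 2.0]
width: 0.0614
```

```bash
python3 pl.py .071
```

```text
clock 23.55 w 0.0614 TCP in rack x,y,n mm [0.5, -62.9, 10.7] F x,y,n [-0.5, -6.1, 0.1] rot err deg [ 0.1 -0.1  0.3]
wrist fence pts 20308 y at origin mm 37.2 yaw deg 0.06 tilt 13.77 x range [-55.7  55.9] top 132.5
held: n 82.0 lower end y -7.2 x edges near end/30mm back [[-29.4, 31.1], [-29.4, 31.1]] centre x [np.float64(0.8), np.float64(0.8)] end y left/right [-6.8 -7. ]
```

Request:
arm_command([
  {"dp": [0,0.02,-0.005],"angular": [0,0,0.003],"gripper": 40},
  {"dp": [0,0.022,0],"angular": [0,0,0.003],"gripper": 40},
  {"dp": [0,0.022,0],"angular": [0,0,0.003],"gripper": 40},
  {"dp": [0,0.022,0],"angular": [0,0,0.003],"gripper": 40},
  {"dp": [0,0.022,0],"angular": [0,0,0.003],"gripper": 40},
  {"dp": [0,0.022,0],"angular": [0,0,0.003],"gripper": 40},
  {"dp": [0,0.022,0],"angular": [0,0,0.003],"gripper": 40},
  {"dp": [0,0.022,0],"angular": [0,0,0.003],"gripper": 40},
])

```text
clock: 24.6
position: [0.5563, 0.2853, 0.0645]
ee_rot: [0.702, -0.149, 0.693, -0.074]
contact_force: [-0.6, -5.6, 2.5]
width: 0.0611
```

Request:
arm_command([
  {"dp": [0,0.01,0],"angular": [0,0,0],"gripper": 85},
  {"dp": [0,0,0],"angular": [0,0,0],"gripper": 85},
  {"dp": [0,0,0],"angular": [0,0,0],"gripper": 85},
  {"dp": [0,0,0],"angular": [0,0,0],"gripper": 85},
  {"dp": [-0.2,0,0],"angular": [0,0,0],"gripper": 85},
  {"dp": [-0.35,-0.1,0],"angular": [0,0,0],"gripper": 85},
  {"dp": [-0.3,-0.2,0],"angular": [0,0,0],"gripper": 85},
  {"dp": [-0.1,-0.2,0],"angular": [0,0,0],"gripper": 85},
])

```text
clock: 25.6
position: [0.558, 0.2676, 0.1912]
ee_rot: [0.701, -0.149, 0.694, -0.072]
contact_force: [1.1, -0.3, -0.7]
width: 0.0849
```

```bash
python3 - <<'E'
from h import *
s,p,R,T,f,x,y,n=rep()
s,p,R,d,X=wcloud();A=fenceview(X,d["image"],"wrist");held(A,.082)
patch(A,((-.05,.05),(-.2,.01),(.077,.087)),"med");patch(A,((-.05,.05),(-.2,.01),(.037,.046)),"large")
print(p);rows([((.478,-.3008,.13),down(101.5,R))],p,R,.056)
E
```

```text
clock 25.6 w 0.0849 TCP in rack x,y,n mm [0.3, -118.8, 125.7] F x,y,n [1.1, -0.2, -0.8] rot err deg [ 0.4 -0.3 -0. ]
wrist fence pts 9320 y at origin mm -1.1 yaw deg 0.05 tilt -0.81 x range [-73.3  73.1] top 132.4
held: n 82.1 lower end y 0.2 x edges near end/30mm back [[-29.9, 31.0], [-29.5, 31.3]] centre x [np.float64(0.5), np.float64(0.9)] end y left/right [0.2 0.4]
med n pts 13228 height 82.1 centre mm [ -0.  -57.4] size [115.6  99.9] ang 89.99
large n pts 282 height 41.8 centre mm [  0.1 -65. ] size [130.5  99.5] ang -89.87
[0.55796356 0.26758518 0.19124614]
1 dp [0.175, -0.386, -0.107] ang [-0.005, -0.001, 0.018]
2 dp [0.164, -0.391, -0.11] ang [-0.005, -0.002, 0.018]
3 dp [0.152, -0.393, -0.113] ang [-0.006, -0.001, 0.018]
4 dp [0.141, -0.397, -0.118] ang [-0.005, -0.001, 0.019]
5 dp [0.129, -0.4, -0.121] ang [-0.005, -0.001, 0.018]
6 dp [0.118, -0.403, -0.124] ang [-0.005, -0.002, 0.018]
7 dp [0.106, -0.404, -0.128] ang [-0.005, -0.001, 0.018]
8 dp [0.094, -0.407, -0.131] ang [-0.006, -0.001, 0.018]
9 dp [0.082, -0.408, -0.135] ang [-0.005, -0.001, 0.018]
10 dp [0.07, -0.408, -0.138] ang [-0.005, -0.002, 0.018]
11 dp [0.059, -0.41, -0.142] ang [-0.005, -0.001, 0.018]
```

Request:
arm_command([
  {"dp": [0.12,-0.386,-0.107],"angular": [-0.005,-0.001,0.018],"gripper": 85},
  {"dp": [0.16,-0.391,-0.11],"angular": [-0.005,-0.001,0.018],"gripper": 85},
  {"dp": [0.152,-0.393,-0.113],"angular": [-0.005,-0.001,0.018],"gripper": 85},
  {"dp": [0.141,-0.397,-0.118],"angular": [-0.005,-0.001,0.018],"gripper": 85},
  {"dp": [0.129,-0.4,-0.121],"angular": [-0.005,-0.001,0.018],"gripper": 85},
  {"dp": [0.118,-0.403,-0.124],"angular": [-0.005,-0.001,0.018],"gripper": 85},
  {"dp": [0.106,-0.404,-0.128],"angular": [-0.005,-0.001,0.018],"gripper": 85},
  {"dp": [0.094,-0.407,-0.131],"angular": [-0.005,-0.001,0.018],"gripper": 85},
])

```text
clock: 26.65
position: [0.4925, -0.1565, 0.1441]
ee_rot: [0.701, -0.09, 0.706, 0.034]
contact_force: [0.8, -0.7, -0.4]
width: 0.0852
```

```bash
python3 - <<'E'
from h import *
s,p,R=now();print(p)
rows([((.478,-.3008,.11),down(101.5,R))],p,R,.045)
E
```

```text
[ 0.49254103 -0.15651021  0.14407245]
1 dp [0.095, -0.284, -0.081] ang [-0.004, -0.002, 0.012]
2 dp [0.089, -0.286, -0.084] ang [-0.004, -0.003, 0.013]
3 dp [0.082, -0.286, -0.085] ang [-0.004, -0.002, 0.012]
4 dp [0.077, -0.288, -0.088] ang [-0.004, -0.002, 0.013]
```

Request:
arm_command([
  {"dp": [0.095,-0.284,-0.081],"angular": [-0.004,-0.002,0.012],"gripper": 85},
  {"dp": [0.089,-0.286,-0.084],"angular": [-0.004,-0.002,0.012],"gripper": 85},
  {"dp": [0.082,-0.286,-0.085],"angular": [-0.004,-0.002,0.012],"gripper": 85},
  {"dp": [0.05,-0.18,-0.08],"angular": [-0.004,-0.002,0.012],"gripper": 85},
  {"dp": [0,0,0],"angular": [0,0,0],"gripper": 85},
  {"dp": [0,0,0],"angular": [0,0,0],"gripper": 85},
  {"dp": [0,0,0],"angular": [0,0,0],"gripper": 85},
  {"dp": [0,0,0],"angular": [0,0,0],"gripper": 85},
])

```text
clock: 27.65
position: [0.4672, -0.292, 0.1034]
ee_rot: [0.7, -0.064, 0.708, 0.071]
contact_force: [0.2, 0.3, 1.1]
width: 0.0848
```

```bash
python3 look.py .478 -.3008 .038 -.031
```

```text
27.65 [ 0.46721299 -0.29195833  0.10341786] tool x [-0.012  0.009 -1.   ]
((array([ 0.47783722, -0.30019107]), (100.4050521850586, 62.546051025390625), -78.67755508422852), np.float64(0.03761757672507238), np.int64(7475), array([258, 166,  72, 108], dtype=int32))
1 dp [0.305, -0.045, 0.04] ang [-0.002, -0.003, -0.004]
2 dp [0.306, -0.044, 0.038] ang [-0.003, -0.003, -0.003]
3 dp [0.127, -0.0, 0.0] ang [0.0, -0.0, -0.0]
4 dp [0.127, -0.0, 0.0] ang [0.0, -0.0, -0.0]
5 dp [0.127, -0.0, 0.0] ang [0.0, -0.0, -0.0]
6 dp [0.127, -0.0, 0.0] ang [0.0, -0.0, -0.0]
```

Request:
arm_command([
  {"dp": [0.1,-0.05,0.045],"angular": [-0.003,-0.003,-0.004],"gripper": 85},
  {"dp": [0.25,-0.05,0.04],"angular": [-0.003,-0.003,-0.004],"gripper": 85},
  {"dp": [0.25,0,0],"angular": [0,0,0],"gripper": 85},
  {"dp": [0.22,0,0],"angular": [0,0,0],"gripper": 85},
  {"dp": [0.18,0,0],"angular": [0,0,0],"gripper": 85},
  {"dp": [0.08,0,0],"angular": [0,0,0],"gripper": 85},
  {"dp": [0,0,0],"angular": [0,0,0],"gripper": 85},
  {"dp": [0,0,0],"angular": [0,0,0],"gripper": 85},
])

```text
clock: 28.7
position: [0.4842, -0.3022, -0.0315]
ee_rot: [0.705, -0.075, 0.701, 0.07]
contact_force: [-0.2, -0.1, -0.3]
width: 0.0851
```

```bash
python3 - <<'E'
from h import *
s,p,R=now();print(p,s["contact_force"],"err units",(R.inv().apply(np.array((.4778,-.3002,-.031))-p)/.12).round(3),"ang",(R.inv()*down(101.3,R)).as_rotvec(True).round(2))
E
```

```text
[ 0.48420848 -0.30223023 -0.03145112] [-0.2010192  -0.0967243  -0.32023187] err units [-0.004  0.027 -0.049] ang [0.44 0.27 0.4 ]
```

Request:
arm_command([
  {"dp": [0,0,-0.045],"angular": [0.004,0.003,0.004],"gripper": 85},
  {"dp": [0,0,0],"angular": [0,0,0],"gripper": 40},
  {"dp": [0,0,0],"angular": [0,0,0],"gripper": 40},
  {"dp": [0,0,0],"angular": [0,0,0],"gripper": 40},
  {"dp": [0,0,0],"angular": [0,0,0],"gripper": 40},
  {"dp": [0,0,0],"angular": [0,0,0],"gripper": 40},
  {"dp": [0,0,0],"angular": [0,0,0],"gripper": 40},
  {"dp": [0,0,0],"angular": [0,0,0],"gripper": 40},
])

```text
clock: 29.7
position: [0.4795, -0.3044, -0.0294]
ee_rot: [0.704, -0.071, 0.703, 0.069]
contact_force: [0.1, 0.7, -0.4]
width: 0.0617
```

```bash
python3 - <<'E'
from h import *
s,p,R,T,f,x,y,n=rep();print(p)
up=p.copy();up[2]=.12
rows([(up,R),(f-.12*y+.125*n,T)],p,R,.056)
E
```

```text
clock 29.7 w 0.0617 TCP in rack x,y,n mm [-137.5, -583.8, -257.4] F x,y,n [0.2, 0.7, -0.2] rot err deg [  5.3   1.  -17.8]
[ 0.47953003 -0.30435917 -0.02937971]
1 dp [-0.415, -0.001, 0.001] ang [0.0, 0.0, 0.0]
2 dp [-0.415, -0.002, 0.001] ang [0.0, 0.0, 0.0]
3 dp [-0.415, -0.001, 0.001] ang [0.0, 0.0, 0.0]
4 dp [-0.055, 0.412, 0.143] ang [0.005, 0.001, -0.018]
5 dp [-0.066, 0.411, 0.14] ang [0.006, 0.001, -0.018]
6 dp [-0.079, 0.411, 0.136] ang [0.005, 0.001, -0.018]
7 dp [-0.09, 0.409, 0.133] ang [0.005, 0.001, -0.018]
8 dp [-0.102, 0.408, 0.129] ang [0.006, 0.001, -0.018]
9 dp [-0.114, 0.406, 0.125] ang [0.005, 0.001, -0.018]
10 dp [-0.125, 0.403, 0.122] ang [0.005, 0.001, -0.018]
11 dp [-0.137, 0.4, 0.118] ang [0.006, 0.001, -0.018]
12 dp [-0.149, 0.398, 0.115] ang [0.005, 0.001, -0.018]
13 dp [-0.159, 0.394, 0.111] ang [0.005, 0.001, -0.018]
14 dp [-0.171, 0.391, 0.108] ang [0.006, 0.001, -0.018]
```

Request:
arm_command([
  {"dp": [-0.415,0,0],"angular": [0,0,0],"gripper": 40},
  {"dp": [-0.415,0,0],"angular": [0,0,0],"gripper": 40},
  {"dp": [-0.415,0,0],"angular": [0,0,0],"gripper": 40},
  {"dp": [-0.055,0.412,0.143],"angular": [0.005,0.001,-0.018],"gripper": 40},
  {"dp": [-0.066,0.411,0.14],"angular": [0.005,0.001,-0.018],"gripper": 40},
  {"dp": [-0.079,0.411,0.136],"angular": [0.005,0.001,-0.018],"gripper": 40},
  {"dp": [-0.09,0.409,0.133],"angular": [0.005,0.001,-0.018],"gripper": 40},
  {"dp": [-0.102,0.408,0.129],"angular": [0.005,0.001,-0.018],"gripper": 40},
])

```text
clock: 30.7
position: [0.5169, -0.0422, 0.1569]
ee_rot: [0.707, -0.104, 0.699, -0.0]
contact_force: [1.2, 0.2, -1.3]
width: 0.061
```

```bash
python3 - <<'E'
from h import *
s,p,R,T,f,x,y,n=rep();print(p)
rows([(f-.12*y+.12*n,T)],p,R,.056)
E
```

```text
clock 30.7 w 0.061 TCP in rack x,y,n mm [-72.9, -397.1, -0.9] F x,y,n [1.2, 0.5, -1.2] rot err deg [ 2.3  0.6 -9.5]
[ 0.51686776 -0.04219704  0.15689808]
1 dp [-0.101, 0.403, 0.119] ang [0.004, 0.001, -0.018]
2 dp [-0.113, 0.4, 0.116] ang [0.005, 0.001, -0.017]
3 dp [-0.123, 0.399, 0.112] ang [0.004, 0.001, -0.018]
4 dp [-0.135, 0.395, 0.11] ang [0.004, 0.001, -0.018]
5 dp [-0.146, 0.392, 0.108] ang [0.005, 0.001, -0.017]
6 dp [-0.157, 0.389, 0.104] ang [0.004, 0.002, -0.018]
```

Request:
arm_command([
  {"dp": [-0.12,0.403,0.119],"angular": [0.004,0.001,-0.018],"gripper": 40},
  {"dp": [-0.12,0.4,0.116],"angular": [0.004,0.001,-0.018],"gripper": 40},
  {"dp": [-0.13,0.399,0.112],"angular": [0.004,0.001,-0.018],"gripper": 40},
  {"dp": [-0.135,0.395,0.11],"angular": [0.004,0.001,-0.018],"gripper": 40},
  {"dp": [-0.146,0.392,0.108],"angular": [0.004,0.001,-0.018],"gripper": 40},
  {"dp": [-0.12,0.27,0.1],"angular": [0.004,0.001,-0.018],"gripper": 40},
  {"dp": [0,0,0],"angular": [0,0,0],"gripper": 40},
  {"dp": [0,0,0],"angular": [0,0,0],"gripper": 40},
])

```text
clock: 31.7
position: [0.5575, 0.2664, 0.188]
ee_rot: [0.704, -0.152, 0.69, -0.073]
contact_force: [0.3, 0.5, -2.4]
width: 0.0613
```

```bash
python3 pl.py .0675
```

```text
clock 31.7 w 0.0613 TCP in rack x,y,n mm [-0.2, -118.9, 122.3] F x,y,n [0.4, 1.2, -2.1] rot err deg [0.5 0.2 0.4]
wrist fence pts 9594 y at origin mm -1.2 yaw deg 0.04 tilt -0.89 x range [-72.6  72.4] top 132.5
held: n 189.6 lower end y -64.1 x edges near end/30mm back [[-31.0, 29.4], [-30.7, 29.6]] centre x [np.float64(-0.8), np.float64(-0.6)] end y left/right [-64.2 -63.7]
```

Request:
arm_command([
  {"dp": [0.108,0.093,0.001],"angular": [0.002,0.001,0.002],"gripper": 40},
  {"dp": [0.108,0.093,0.001],"angular": [0.002,0.001,0.002],"gripper": 40},
  {"dp": [0.108,0.093,0.001],"angular": [0.001,0,0.001],"gripper": 40},
  {"dp": [0.108,0.093,0.001],"angular": [0,0,0],"gripper": 40},
  {"dp": [0.1,0.085,0.001],"angular": [0,0,0],"gripper": 40},
  {"dp": [0,0,0],"angular": [0,0,0],"gripper": 40},
  {"dp": [0,0,0],"angular": [0,0,0],"gripper": 40},
  {"dp": [0,0,0],"angular": [0,0,0],"gripper": 40},
])

```text
clock: 32.75
position: [0.5542, 0.2975, 0.1044]
ee_rot: [0.703, -0.145, 0.692, -0.075]
contact_force: [-0.1, -0.5, -0.9]
width: 0.0611
```

```bash
python3 pl.py .0675
```

```text
clock 32.75 w 0.0611 TCP in rack x,y,n mm [-0.3, -63.4, 52.4] F x,y,n [-0.1, -0.1, -1.0] rot err deg [-0.3 -0.1 -0.1]
wrist fence pts 9255 y at origin mm 36.6 yaw deg 0.07 tilt 13.5 x range [-73.5  73.4] top 132.5
held: n 120.0 lower end y -9.3 x edges near end/30mm back [[-30.2, 30.4], [-30.2, 30.2]] centre x [np.float64(0.1), np.float64(0.0)] end y left/right [-9.  -9.2]
```

Request:
arm_command([
  {"dp": [0,0.025,0],"angular": [0,0,0],"gripper": 40},
  {"dp": [0,0.025,0],"angular": [0,0,0],"gripper": 40},
  {"dp": [0,0.02,0],"angular": [0,0,0],"gripper": 40},
  {"dp": [0,0.015,0],"angular": [0,0,0.001],"gripper": 40},
  {"dp": [0,0.015,0],"angular": [0,0,0.002],"gripper": 40},
  {"dp": [0,0.018,0],"angular": [0,0,0.002],"gripper": 40},
  {"dp": [0,0.02,0],"angular": [0,0,0.002],"gripper": 40},
  {"dp": [0,0.02,0],"angular": [0,0,0.002],"gripper": 40},
])

```text
clock: 33.8
position: [0.5535, 0.3063, 0.1016]
ee_rot: [0.703, -0.146, 0.692, -0.076]
contact_force: [-0.8, -7.0, 3.3]
width: 0.0611
```

```bash
python3 pl.py .0675
```

```text
clock 33.8 w 0.0611 TCP in rack x,y,n mm [-0.1, -54.0, 52.5] F x,y,n [-1.5, -7.5, 1.0] rot err deg [-0.2 -0.1  0.1]
wrist fence pts 10214 y at origin mm 27.8 yaw deg 0.11 tilt 9.55 x range [-73.5  73.4] top 132.5
held: n 120.1 lower end y -1.9 x edges near end/30mm back [[-30.0, 30.5], [-35.6, 35.0]] centre x [np.float64(0.3), np.float64(-0.3)] end y left/right [-1.6 -1.6]
```

Request:
arm_command([
  {"dp": [0,0.022,0],"angular": [0,0,0.002],"gripper": 40},
  {"dp": [0,0.022,0],"angular": [0,0,0.002],"gripper": 40},
  {"dp": [0,0.022,0],"angular": [0,0,0.002],"gripper": 40},
  {"dp": [0,0.01,0],"angular": [0,0,0],"gripper": 85},
  {"dp": [0,0,0],"angular": [0,0,0],"gripper": 85},
  {"dp": [0,0,0],"angular": [0,0,0],"gripper": 85},
  {"dp": [0,0,0],"angular": [0,0,0],"gripper": 85},
  {"dp": [-0.1,0,0],"angular": [0,0,0],"gripper": 85},
])

```text
clock: 34.85
position: [0.5525, 0.3132, 0.1122]
ee_rot: [0.702, -0.146, 0.693, -0.076]
contact_force: [0.7, 0.4, -0.1]
width: 0.0854
```

Request:
arm_command([
  {"dp": [-0.3,0,0],"angular": [0,0,0],"gripper": 85},
  {"dp": [-0.4,-0.1,0],"angular": [0,0,0],"gripper": 85},
  {"dp": [-0.4,-0.3,0],"angular": [0,0,0],"gripper": 85},
  {"dp": [0,-0.4,0],"angular": [0,0,0],"gripper": 85},
  {"dp": [0,-0.2,0],"angular": [0,0,0],"gripper": 85},
  {"dp": [0,0,0],"angular": [0,0,0],"gripper": 85},
  {"dp": [0,0,0],"angular": [0,0,0],"gripper": 85},
  {"dp": [0,0,0],"angular": [0,0,0],"gripper": 85},
])

```text
clock: 35.85
position: [0.5602, 0.2443, 0.282]
ee_rot: [0.703, -0.146, 0.692, -0.073]
contact_force: [0.3, 0.0, -0.3]
width: 0.085
```

```bash
python3 - <<'E'
from h import *
s,p,R,T,f,x,y,n=rep()
s,p,R,d,X=wcloud();A=fenceview(X,d["image"],"wrist")
for nm,h,l in(("small",.12,1),("med",.082,1),("large",.042,1)): patch(A,((-.036,.036),(-.2,.01),(h-.004,h+.004)),nm)
t=get_image("top");fenceview(cloud(t),t["image"],"top");e=get_image("side")
cv2.imwrite("pics/end.png",np.hstack([cv2.resize(d["image"],(400,300)),cv2.resize(e["image"][210:420,0:280],(400,300))]))
E
```

```text
clock 35.85 w 0.085 TCP in rack x,y,n mm [0.1, -169.1, 204.8] F x,y,n [0.3, 0.1, -0.2] rot err deg [ 0.   0.  -0.2]
wrist fence pts 3220 y at origin mm 0.0 yaw deg 0.05 tilt 0.04 x range [-73.1  73. ] top 119.5
small n pts 9691 height 120.1 centre mm [  0.4 -49.6] size [100.3  71.5] ang -89.73
med n pts 920 height 82.0 centre mm [  0.4 -57.4] size [114.9  71.9] ang -89.51
large n pts 579 height 41.9 centre mm [ 1.000e-01 -1.234e+02] size [61.9 11.7] ang 0.04
top fence pts 833 y at origin mm -1.7 yaw deg 0.06 tilt -0.13 x range [-73.7  73. ] top 134.5
```

View pics/end.png

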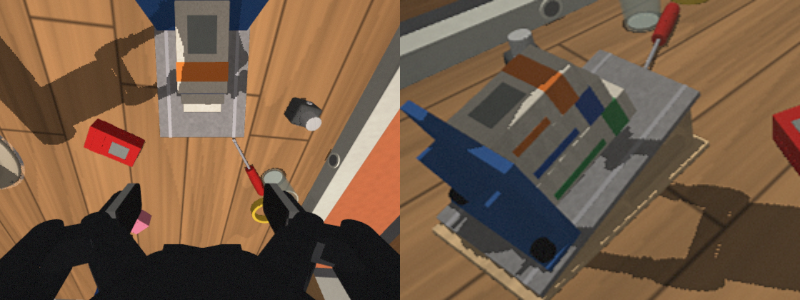

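The picture shows the stack green, blue, orange, against the fence at the top of the left half, with the gripper clear. Lower ends are flush to about 1 mm, the cartons are centred to under 0.5 mm, and the fence reads 0.0 mm.

```bash
python3 -c "
from rig import sign_off;print(sign_off())"
```

```text
the job is handed in; nothing more can be done
None
```

The three cartons are stacked flat on the rack: large (green) at the bottom, then medium (blue), then small (orange). I handed the job in at about 36 s on the robot's clock, with the gripper open and clear of the stack.

- **Position:** The last wrist-camera check put all three within 0.5 mm of centre and square to under 0.5°. Their lower ends were within about 1 mm of the fence. Their tops stood 42, 82 and 120 mm above the sloping floor, which matches the carton heights.
- **Push:** Each carton was pushed against the fence while still held. The wrist force along the slope read about 6.5 N for the large, 6 N for the medium and 7.5 N for the small.
- **Fence:** It read 0.0 mm from its set place at the end by the wrist camera, and -1.7 mm by the top camera, the same as that camera's reading before the job. So it did not slip.

Problems and disagreements:
- **First grasp missed:** The fingertips turned out to be about 38 mm short of the reported TCP. On the first try they closed above the large carton without touching it. I measured the offset with the wrist depth and allowed for it after that.
- **Unreliable readings:** Close-up wrist views of the fence, the side camera's fence fit and some carton-edge readings near the fence were wrong. I did not use them, and checked again from farther back.
- **Other items:** I did not intentionally touch anything else, but I did not measure those items again at the end.

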